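# Put the short spacers away in the shutter bin

## Task

Pull the stiff shutter of the spacer bin open 60 mm, so that its edge stands at the line scribed on the rails and only the end compartment, the one farthest from the pull tab, is open (not noticeably further), and let go of it. Then put every short spacer on the bench into that compartment, leaving the two long bars and the sanding block where they lie, and push the shutter fully shut again.

Things in the scene. Friction and masses are not known exactly. Their poses are not given: they have to be found in the camera images.
- bin: fixed wooden bin, 136 x 116 mm, 73 mm high to the tops of its two steel side rails; origin: centre of its underside. A divider at x = 0 (4 mm thick, top 59 mm up) makes two compartments, each 60 mm in x, 104 mm in y (mouth 96 mm between the rails); walls and floor 6 mm. The end compartment is on the +x side, away from the tab. A dark line is scribed across both rails over the divider (x = +2 mm)
- compartment (a point): centre of the floor of the end compartment (bin frame x = +32 mm, y = 0, z = 6 mm); axes as the bin's. The open mouth is straight above it, with the rail tops 67 mm higher
- shutter (a joint): how far the flat steel shutter (slide gate, 61 to 67 mm above the bench) is drawn out, m: 0 = shut (stops dead), both compartments covered; slides along the bin's -x, at most 0.11. At 0.060 its straight +x edge stands at the scribed line and just the end compartment is open. Stiff: about 9 N of sliding friction; stays where it is left. Starts shut or up to 22 mm ajar
- tab (a point): centre of the upright pull tab on the shutter's outer (-x) end, 86 mm above the bench; moves with the shutter, axes as the bin's. The tab is a plate 10 mm thick along the slide direction (bin x), 50 mm wide along the bin's y, from 67 to 101 mm above the bench; shutter plate reaches 3 mm beyond it at -x
- short_1: short spacer: MDF bar with blue taped edges, 38 x 19 x 16 mm along its x, y, z (16 mm high as it lies); origin at the centre of its underside. Four to six are present, lying flat on the bench; None if absent
- short_2: short spacer: MDF bar with blue taped edges, 38 x 19 x 16 mm along its x, y, z (16 mm high as it lies); origin at the centre of its underside. Four to six are present, lying flat on the bench; None if absent
- short_3: short spacer: MDF bar with blue taped edges, 38 x 19 x 16 mm along its x, y, z (16 mm high as it lies); origin at the centre of its underside. Four to six are present, lying flat on the bench; None if absent
- short_4: short spacer: MDF bar with blue taped edges, 38 x 19 x 16 mm along its x, y, z (16 mm high as it lies); origin at the centre of its underside. Four to six are present, lying flat on the bench; None if absent
- short_5: short spacer: MDF bar with blue taped edges, 38 x 19 x 16 mm along its x, y, z (16 mm high as it lies); origin at the centre of its underside. Four to six are present, lying flat on the bench; None if absent
- short_6: short spacer: MDF bar with blue taped edges, 38 x 19 x 16 mm along its x, y, z (16 mm high as it lies); origin at the centre of its underside. Four to six are present, lying flat on the bench; None if absent
- long_1: long bar that looks like the spacers: MDF with blue taped edges, 21 x 66 x 16 mm along its x, y, z; origin at the centre of its underside. Stays on the bench
- long_2: long bar that looks like the spacers: MDF with blue taped edges, 21 x 66 x 16 mm along its x, y, z; origin at the centre of its underside. Stays on the bench
- sander: MDF sanding block, 60 x 99 x 23 mm, origin centre of underside; bystander

How it is judged:
By the outcome, as a careful person would: the job done as asked, in the order asked, and still so for the second after the job is handed in, with the robot touching nothing.
Of short_1, short_2, short_3, short_4, short_5, short_6 only 4 to 6 are there at a start; the rules pass over those that are not, and their reading is None.
At some moment in a run one of short_1, short_2, short_3, short_4, short_5, short_6 may be knocked a few centimetres aside while the robot is not near it.
Once in a run the grip may slacken for a moment while it holds something.
It also fails if it takes over 210 s, if anything falls off the work surface, if the arm or the gripper's body presses on something with over 40 N, if the wrist force passes 120 N, or if a joint passes its speed limit or range.

## Robot

A 6-joint arm with a two-finger parallel gripper is mounted at the origin on a cart in front of the work surface, level with it; the furniture and walls round the work are solid. World frame = base frame: x ahead of the robot, y to its left, z up, the work surface at z = 0. Lengths are in mm, angles in rad, forces in N, time in s.
With the tool pointing down it reaches from about 400 to 925 mm from the base axis. Payload 12.5 kg.
Tool frame: the origin (TCP) lies at the very end of the fingers, on their centre line; the grasp point (between the pads) lies 19 mm behind it (env.tcp_to_grasp is the distance from the TCP to the grasp point, in mm); z points along the fingers, x is the direction in which the jaws open and shut, and the axes are right-handed (so a half turn about z gives the same grasp; the last joint's range is limited). The gripper opens to 95 mm and grips with 3 to 60 N. Pads are 20 mm wide; open, the fingers measure 119 mm over their backs; the gripper's body (75 mm by 180 mm) begins 59 mm behind the grasp point.
Start: joints at [-1.264, 0.491, 1.559, -0, 1.092, -0.106], TCP at [250.759, -572.511, 191.561] pointing down, gripper open.
Joint ranges: [-3.1, 3.1], [-0.84, 2.19], [0.05, 2.79], [-1.13, 4.28], [0.06, 2.93], [-2.69, 2.69]. Speed limits (rad/s): [2.22, 2.22, 2.79, 3.14, 3.14, 3.14].

## Interface

Orientations are given as [roll, pitch, yaw] about the fixed x, y, z axes, in that order (R = Rz(yaw) Ry(pitch) Rx(roll)).
In Python, from cell import env, vision, job gives the robot as it stands.
- The arm moves only by the shell command python3 -m pendant 'ROWS' [OPENING]. ROWS is JSON, a list of rows, each a list of 4 numbers: the shift along the tool's x, y, z in mm, then the turn about the tool's z in degrees. In form: [[tx, ty, tz, turn], ...]. A call has 1 to 8 rows; each row is the pose to reach, as a shift and turn from the pose measured when the call began, along the tool's axes at that moment; what a row does not reach only later rows make up. A row lasts 1/8 s, in which the tool goes at most 62.5 mm and 10.7 degrees, less where a joint would pass 70% of its speed; a pose out of reach is approached as far as the arm can. A call with a gripper value outside its range is refused whole. OPENING is the closure, from 0 (fully open) to 1 (shut), set as the call begins (- or left out, the last holds). The fingers move at their own pace and stop on an object; the grip force is fixed at half the most. Time passes only in rows, so rows that repeat a pose let the fingers close. It gives the time, the measured TCP pose, the force and the opening at its end, in the units of the state.
- env.state(): the state, without advancing time (a new reading comes with each control period).
- vision.read_camera(name): name is "scene" or "top"; returns a dict with "pixels" (400x640x3 uint8, red, green, blue), "intrinsics" (3x3 intrinsics, pixels), "k1" (the pictures are not rectified: a ray, as slopes to the right and down, at radius r is drawn at 1 + k1 r^2 times it, then the intrinsics apply), "R" (3x3) and "t" (3): a world point X has camera coordinates R X + t. Camera axes: x right, y down, z forward; pixel columns grow to the right and rows downward; lengths in mm; the calibration is good to about 2 mm. A picture is of the moment at which its call begins. There is no depth.
- job.job_done(): hands the job in, once; it reports no verdict.
Trained networks look in a picture, given as the dict that the camera call returned (one of the last four; its "shot" number tells which), for a name from the list of things; names that differ only in an ending like _2 or _b are one class to them, and where a whole thing is asked for, a point or a joint stands for the part that bears it (a point fixed in the world has none). Each returns a list of dicts, best first, with "confidence" (0 to 1); they miss things now and then, are a little off and sometimes report something else, mostly with a low value. They report only what shows in the picture. A call takes as long as a camera call.
- vision.find_in(picture, query): "at" ([x, y, z] in mm, in the coordinates of the camera as it stood for that picture, good to about 4 mm: the middle of the surface that is visible of it).
- vision.regions_of(picture, query): "pixels" (400x640 bool, what is visible of it).
The state is a dict: "t": time; "joints": joint angles; "qvel": joint speeds; "tau": joint torques, N m; "eef_pos": TCP position; "tcp_rot": TCP orientation; "ft_force": force on the tool from outside, world axes, zero at the start; "moment": the same for the moment, N m; "opening": opening from 0.0 (shut) to 1.0 (fully open).
Only numpy, scipy, OpenCV 4.12 (cv2) and the standard library are available. Lean on these libraries where they do the work, as an engineer would, in place of code of your own. Each camera call takes 0.05 s, during which the arm holds its last target.

## Working session

There is one attempt and no reset: what is moved stays moved. The work goes in short steps, Python scripts to look and compute and a shell command to move; the robot and the scene stay as the last step left them, time stands still between calls to the robot, and variables do not carry over. Pictures are saved under pics/ and viewed, and the job is handed in when it is done.

```bash
ls; mkdir -p pics
python3 - <<'E'
from cell import env, vision, job
import cv2, numpy as np
print(env.state())
for n in ("scene","top"):
    p=vision.read_camera(n)
    cv2.imwrite(f"pics/a_{n}.png",p["pixels"][:,:,::-1])
    print(n,p["intrinsics"],p["k1"],p["R"],p["t"],p["shot"])
    for q in ("bin","tab","shutter","short_1","long_1","sander"):
        for d in vision.find_in(p,q):
            a=np.array(d["at"]); print(q,round(d["confidence"],2),np.round(np.array(p["R"]).T@(a-np.array(p["t"])),1))
E
```

```text
pics
{'t': 0.0, 'joints': array([-1.26358454e+00,  4.91594828e-01,  1.55947325e+00,  2.56983112e-05,
        1.09171107e+00, -1.05619964e-01]), 'qvel': array([-0.00083562, -0.00062681, -0.00040362, -0.00051452, -0.00040402,
        0.00056821]), 'tau': array([ 1.74328034e-03, -6.12639356e+01, -2.58187723e+01,  6.94509898e-02,
        4.82622266e-02, -3.73382306e-05]), 'eef_pos': array([ 250.68196408, -572.21292108,  190.93166593]), 'tcp_rot': array([-3.14144490e+00,  1.17747903e-03, -1.15797634e+00]), 'ft_force': array([ 0.59500518, -0.49253722,  0.04182886]), 'moment': array([-0.01418484, -0.0549519 ,  0.01962673]), 'opening': 1.000639327018796}
scene [[451.88669402   0.         324.65795677]
 [  0.         451.88669402 193.66624199]
 [  0.           0.           1.        ]] 0.004955020501024931 [[-0.82100955 -0.57067927 -0.01638584]
 [-0.2599779   0.39926253 -0.87920471]
 [ 0.50828616 -0.7175755  -0.47616235]] [ 526.27866192   93.20419167 1165.65112177] 1
bin 0.91 [534.5  54.4  65.8]
tab 0.66 [540.2  35.2  64.5]
shutter 0.71 [539.6  33.3  68.6]
short_1 0.67 [450.9 458.5  12.9]
short_1 0.65 [313.7 314.6  13.5]
short_1 0.46 [462.1 280.9  11.1]
long_1 0.58 [533.1 453.6  18.9]
long_1 0.48 [379.9 362.5  11.9]
long_1 0.43 [583.1 527.3  18.1]
sander 0.95 [583.2 528.8  19. ]
top [[435.90220931   0.         323.26117361]
 [  0.         435.90220931 198.22583321]
 [  0.           0.           1.        ]] -0.0005402936795870992 [[ 0.01712057 -0.99979948 -0.01038655]
 [-0.99907866 -0.01669751 -0.03953522]
 [ 0.03935387  0.01105385 -0.99916419]] [ 263.87341805  446.32335392 1252.43916837] 2
bin 0.83 [545.8   5.7  67.7]
tab 0.74 [549.4   5.4  66.5]
shutter 0.81 [548.    1.   66.9]
shutter 0.6 [383.7 360.8  13.6]
short_1 0.55 [315.5 302.5  13.7]
short_1 0.54 [452.3 459.7  15.6]
short_1 0.53 [386.1 275.2  18.9]
long_1 0.66 [532.9 448.1  11.6]
long_1 0.57 [382.3 357.2  15.3]
sander 0.73 [594.2 513.7  26.7]
```

View pics/a_top.png

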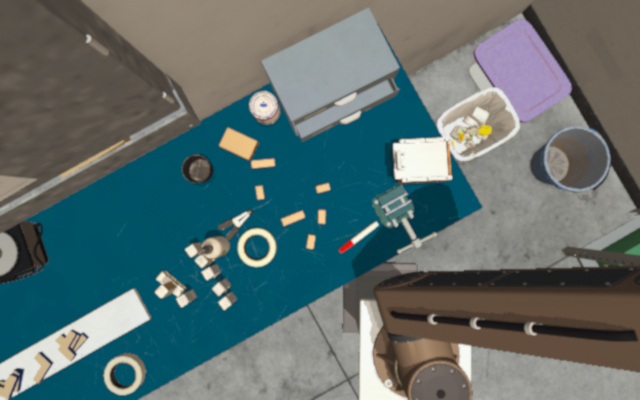

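View pics/a_scene.png

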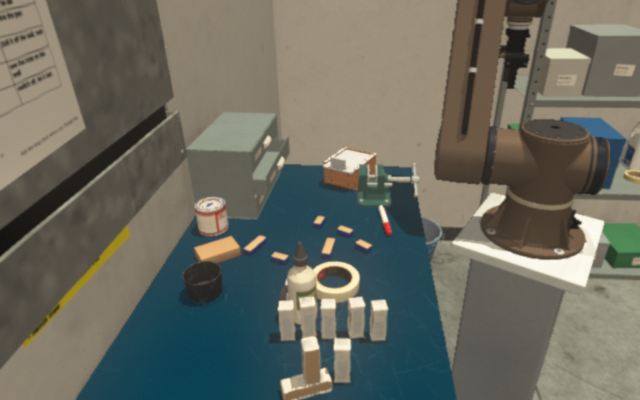

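The top picture shows the bin at (422,160), shorts at about (260,192), (323,188), (322,217) and (311,242), longs at (263,163) and (292,218), and the sander at (238,143). A vice stands close to the bin at (392,207). I'll zoom in.

Run:
```python
import cv2
a=cv2.imread("pics/a_top.png")
cv2.imwrite("pics/a_bin.png",cv2.resize(a[120:260,350:490],None,fx=4,fy=4,interpolation=cv2.INTER_CUBIC))
cv2.imwrite("pics/a_sh.png",cv2.resize(a[120:260,190:350],None,fx=4.2,fy=4.2,interpolation=cv2.INTER_CUBIC))
a=cv2.imread("pics/a_scene.png")
cv2.imwrite("pics/a_bin2.png",cv2.resize(a[130:280,240:440],None,fx=4,fy=4,interpolation=cv2.INTER_CUBIC))
```

```text
(no output)
```

View pics/a_bin.png

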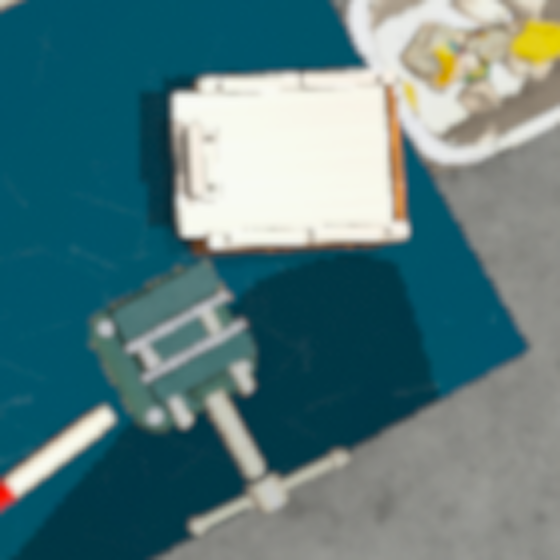

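View pics/a_sh.png

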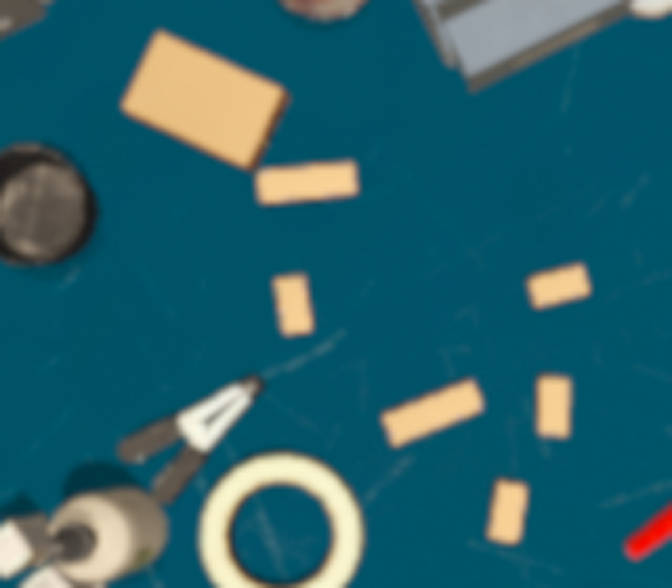

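View pics/a_bin2.png

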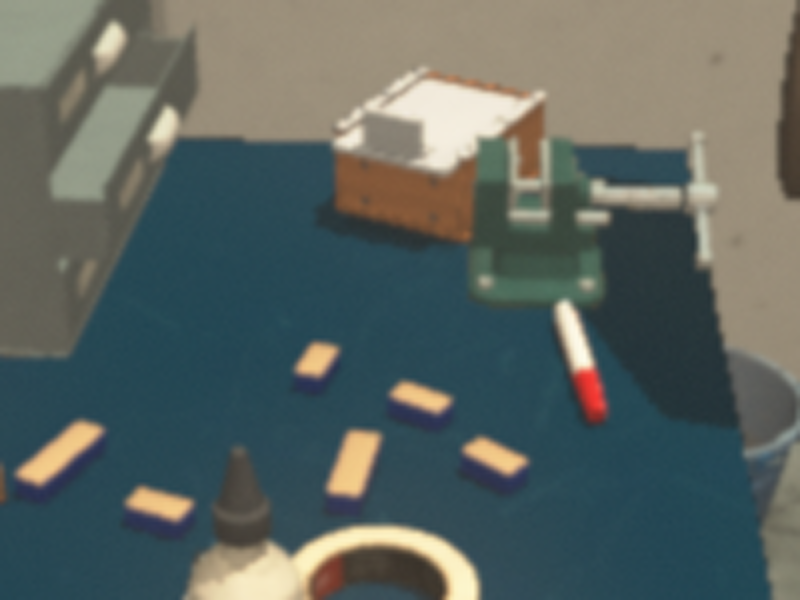

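```bash
cat > h.py <<'E'
import numpy as np, cv2
from cell import env, vision
def project(p,X):
    X=np.atleast_2d(np.asarray(X,float)); c=X@np.array(p["R"]).T+np.array(p["t"])
    s=c[:,:2]/c[:,2:]; s=s*(1+p["k1"]*(s**2).sum(1,keepdims=True)); K=np.array(p["intrinsics"])
    return s@K[:2,:2].T+K[:2,2]
def backproj(p,uv,z):
    uv=np.atleast_2d(np.asarray(uv,float)); K=np.array(p["intrinsics"])
    d=(uv-K[:2,2])@np.linalg.inv(K[:2,:2]).T; s=d.copy()
    for _ in range(8): s=d/(1+p["k1"]*(s**2).sum(1,keepdims=True))
    R=np.array(p["R"]); C=-R.T@np.array(p["t"])
    r=np.c_[s,np.ones(len(s))]@R
    return C+r*((z-C[2])/r[:,2])[:,None]
def plan(x,y,z,yaw=None):
    "yaw = desired tool-x (jaw) direction in rad, mod pi"
    s=env.state(); e=s["eef_pos"]; y0=s["tcp_rot"][2]
    if yaw is None: yaw=y0
    w=(yaw-y0+np.pi/2)%np.pi-np.pi/2
    q6=s["joints"][5]
    dw=np.array([x,y,z])-e
    from scipy.spatial.transform import Rotation as Ro
    R=Ro.from_euler("xyz",s["tcp_rot"]).as_matrix()
    print("tool shift",np.round(R.T@dw,1),"turn",round(-np.degrees(w),1),"eef",np.round(e,1),"yaw",round(y0,3),"q6",round(q6,2),"open",round(s["opening"],3),"t",round(s["t"],2),"F",np.round(s["ft_force"],1))
def snap(name,tag):
    p=vision.read_camera(name); cv2.imwrite(f"pics/{tag}_{name}.png",p["pixels"][:,:,::-1]); return p
def crop(p,box,f,fn):
    x0,y0,x1,y1=box
    cv2.imwrite(fn,cv2.resize(p["pixels"][y0:y1,x0:x1,::-1],None,fx=f,fy=f,interpolation=cv2.INTER_CUBIC))
E
python3 - <<'E'
from h import *
p=snap("top","b"); s=snap("scene","b")
crop(p,(385,130,460,190),10,"pics/b_c1.png"); crop(s,(315,140,385,195),10,"pics/b_c2.png")
import pickle; pickle.dump((p,s),open("b.pkl","wb"))
for q in (p,s): print(np.round(-np.array(q["R"]).T@np.array(q["t"])))
E
```

```text
[ 392.  257. 1272.]
[-136. 1100.  646.]
```

View pics/b_c1.png

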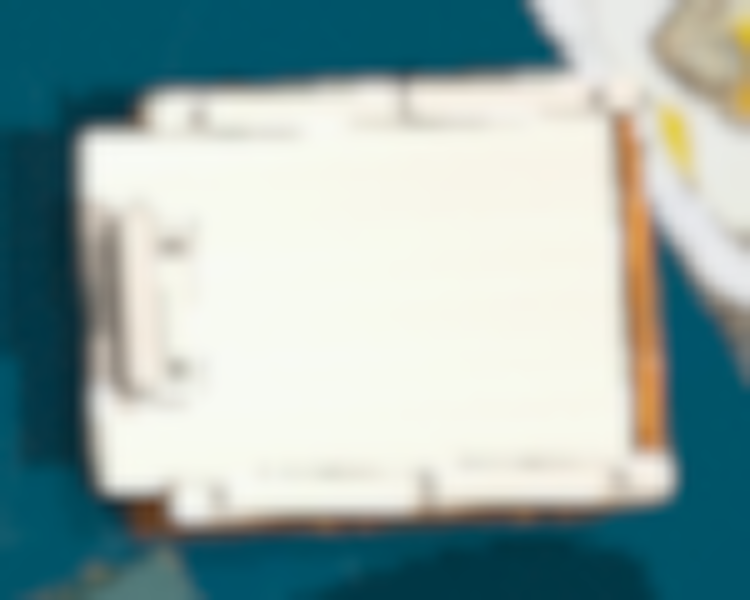

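View pics/b_c2.png

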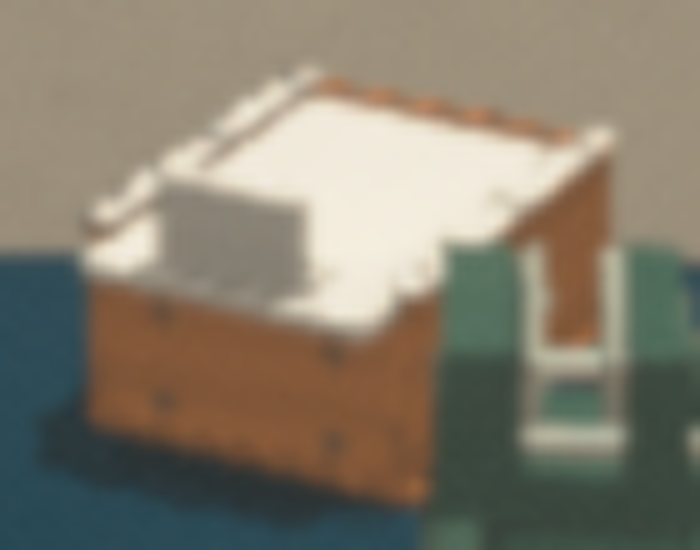

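Run:
```python
from h import *
import pickle
from scipy.optimize import least_squares
p,s=pickle.load(open("b.pkl","rb"))
def px(pts): return np.array(pts,float)/10+np.array([385,130])+0.05-0.5
def w(a,b): 
    c,n,y=a[:2],None,a[2]; R=np.array([[np.cos(y),-np.sin(y)],[np.sin(y),np.cos(y)]]); b=np.atleast_2d(b); return np.c_[b[:,:2]@R.T+c,b[:,2]]
# bin frame: +x image right; +y image ? (z up): x=-Yw => y=+Xw = image up
M=np.array([[-68,58,73],[68,58,73],[-68,-58,73],[68,-58,73],[2,53,73],[2,-53,73]])
I=px([[143,95],[642,72],[168,525],[677,497],[405,103],[429,487]])
f=least_squares(lambda a:(project(p,w(a,M))-I).ravel(),[548,3,-np.pi/2])
a=f.x; print(a,np.round(f.fun.reshape(-1,2),2))
ed=backproj(p,px([[613,115],[637,445]]),67)
R=np.array([[np.cos(a[2]),-np.sin(a[2])],[np.sin(a[2]),np.cos(a[2])]])
print("edge bin",(ed[:,:2]-a[:2])@R)
tb=backproj(p,px([[120,207],[155,207],[127,395],[165,392]]),101)
print("tab bin",(tb[:,:2]-a[:2])@R, tb.mean(0))
oe=backproj(p,px([[77,130],[98,500]]),67); print("outer edge",(oe[:,:2]-a[:2])@R)
# check in scene
def pc(q):return (project(s,q)-[315,140]+.5)*10
print(np.round(pc(w(a,M))))
```

```text
[551.69288335  -8.7965593   -1.49971668] [[ 0.56  0.61]
 [-0.07  0.18]
 [ 0.63 -0.56]
 [-0.8  -0.46]
 [-0.18  0.2 ]
 [-0.14  0.04]]
edge bin [[ 61.15211953  47.95110406]
 [ 61.7898161  -43.99229707]]
tab bin [[-82.30528919  25.12321779]
 [-72.90305277  24.60087939]
 [-83.50771267 -25.73215478]
 [-73.26779101 -25.48534804]] [545.78121666  68.9759396  101.        ]
outer edge [[-87.25039692  52.03181786]
 [-87.65543069 -51.05729327]]
[[ 77. 208.]
 [289.  59.]
 [413. 285.]
 [608. 125.]
 [204. 132.]
 [502. 197.]]
```

```bash
python3 -c "
from h import *
plan(545.8,69,190,-1.4997)"
```

```text
tool shift [-469.3 -527.6    1.5] turn 19.6 eef [ 250.7 -572.5  191.6] yaw -1.158 q6 -0.11 open 1.001 t 0.8 F [ 0.2 -0.8 -0.2]
```

```bash
python3 -m pendant '[[-35,-40,0,2],[-70,-79,0,4],[-105,-118,0,6],[-140,-157,0,8],[-175,-196,0,10],[-210,-235,0,12],[-245,-275,0,14],[-280,-314,0,16]]' 0; python3 -c "
from h import *
plan(545.8,69,190,-1.4997)"
```

```text
t: 1.8
eef_pos: [426.7, -188.5, 191.8]
tcp_rot: [-3.141, -0.001, -1.439]
ft_force: [0.7, -0.3, -0.3]
opening: 0.998
tool shift [-239.6 -152.     1.8] turn 3.5 eef [ 426.7 -188.5  191.8] yaw -1.439 q6 0.88 open 0.998 t 1.8 F [ 0.7 -0.3 -0.3]
```

```bash
python3 -m pendant '[[-40,-25,0,1],[-80,-51,0,2],[-120,-76,0,3],[-160,-101,0,3.5],[-200,-127,0,3.5],[-240,-152,0,3.5],[-240,-152,0,3.5],[-240,-152,0,3.5]]'
python3 - <<'E'
from h import *
plan(545.8,69,77,-1.4997)
p=snap("top","c"); s=snap("scene","c")
crop(p,(385,130,460,190),10,"pics/c_c1.png"); crop(s,(300,80,400,195),6,"pics/c_c2.png")
E
```

```text
t: 2.8
eef_pos: [545.3, 69.2, 191.6]
tcp_rot: [-3.142, -0.001, -1.499]
ft_force: [-1.0, 1.0, 0.4]
opening: 1.002
tool shift [  0.2  -0.4 114.6] turn 0.0 eef [545.3  69.2 191.6] yaw -1.499 q6 1.51 open 1.002 t 2.8 F [-1.   1.   0.4]
```

View pics/c_c2.png

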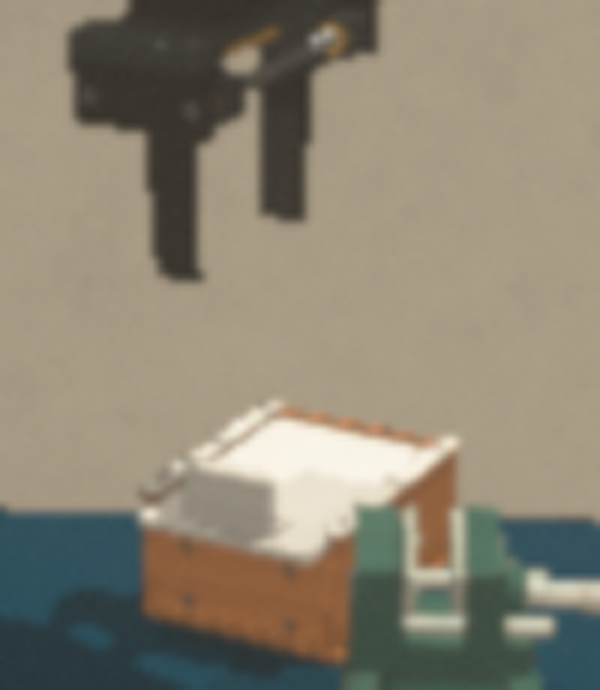

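Crop shows open fingers at (178,275) and (283,215), straddling the tab at (228,500) along the slide direction. I'll lower and close.

```bash
python3 -m pendant '[[0,0,25,0],[0,0,50,0],[0,0,70,0],[0,0,85,0],[0,0,100,0],[0,0,108,0],[0,0,113,0],[0,0,113,0]]' && python3 -m pendant '[[0,0,0,0],[0,0,0,0],[0,0,0,0],[0,0,0,0],[0,0,0,0],[0,0,0,0]]' 1
python3 - <<'E'
from h import *
plan(545.8,69,77,-1.4997)
E
```

```text
t: 3.9
eef_pos: [545.5, 68.5, 78.8]
tcp_rot: [-3.141, -0.001, -1.501]
ft_force: [-0.2, 0.5, 0.8]
opening: 1.001
t: 4.65
eef_pos: [545.4, 68.5, 78.8]
tcp_rot: [-3.141, -0.001, -1.501]
ft_force: [-0.0, -0.4, 0.3]
opening: 0.43
tool shift [-0.5 -0.4  1.8] turn -0.0 eef [545.4  68.5  78.8] yaw -1.501 q6 1.51 open 0.43 t 4.65 F [-0.  -0.4  0.3]
```

```bash
python3 -m pendant '[[0,0,0,0],[0,0,0,0],[0,0,0,0],[0,0,0,0],[0,0,0,0],[0,0,0,0]]'
python3 - <<'E'
from h import *
plan(545.8,69,77,-1.4997)
E
```

```text
t: 5.4
eef_pos: [545.5, 68.5, 78.8]
tcp_rot: [-3.141, -0.001, -1.501]
ft_force: [-0.6, 0.6, -0.6]
opening: 0.004
tool shift [-0.5 -0.4  1.8] turn -0.0 eef [545.5  68.5  78.8] yaw -1.501 q6 1.51 open 0.004 t 5.4 F [-0.6  0.6 -0.6]
```

Run:
```python
from h import *
p=snap("top","d"); s=snap("scene","d")
crop(p,(360,110,480,210),6,"pics/d_c1.png"); crop(s,(300,100,400,195),6,"pics/d_c2.png")
```

```text
(no output)
```

View pics/d_c2.png

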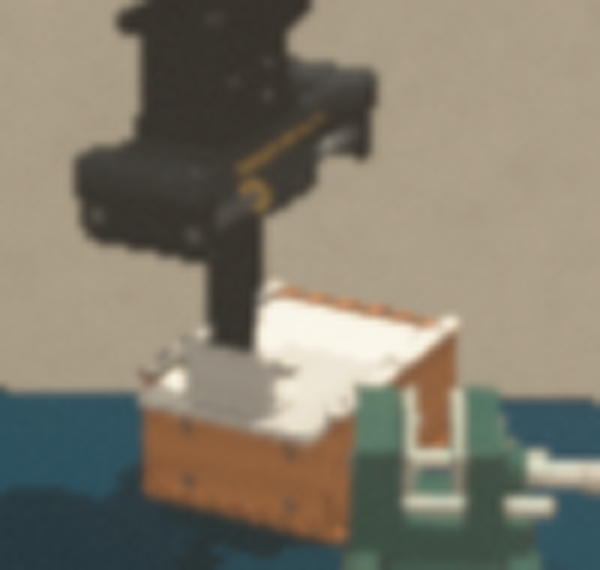

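View pics/d_c1.png

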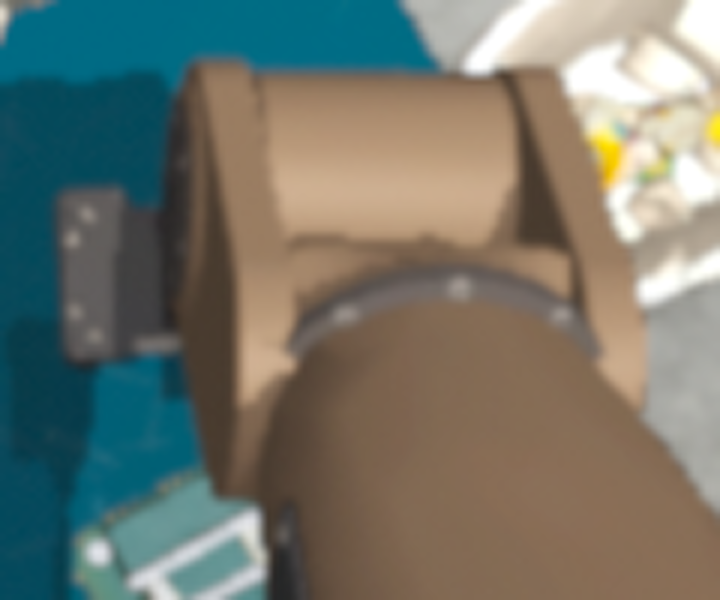

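Run:
```python
from h import *
s=vision.read_camera("scene"); p=vision.read_camera("top")
Z=np.array([300,80]);
print("tip c", (project(s,[[545.3,69.2,191.6],[545.3,69.2+53,191.6],[545.3,69.2-53,191.6]])-Z)*6)
print("tab in c", (project(s,[[545.8-25,69,101],[545.8+25,69,101],[545.8-25,69,67],[545.8+25,69,67]])-Z)*6)
print("tab in d", (project(s,[[545.8-25,69,101],[545.8+25,69,101],[545.5,68.5,78.8]])-[300,100])*6)
for q in ("tab","bin"):
  for d in vision.find_in(s,q):
    print(q,round(d["confidence"],2),np.round(np.array(s["R"]).T@(np.array(d["at"])-np.array(s["t"])),1))
print(s["t"],p["t"])
```

```text
tip c [[222.82649991 287.54601945]
 [160.1885337  321.08360689]
 [281.91203619 255.90826334]]
tab in c [[265.26395837 471.54892327]
 [181.11657162 449.53666058]
 [264.97402877 534.16249761]
 [181.82440134 511.25224367]]
tab in d [[265.26395837 351.54892327]
 [181.11657162 329.53666058]
 [223.98730985 380.97974217]]
tab 0.8 [537.5  41.2  64.7]
bin 0.59 [534.6  55.6  67. ]
bin 0.49 [382.7 283.8  14.1]
[ 526.27866192   93.20419167 1165.65112177] [ 263.87341805  446.32335392 1252.43916837]
```

Run:
```python
from h import *
s=vision.read_camera("scene"); p=vision.read_camera("top")
print("top",(project(p,[[545.5-37,158.5,160],[545.5+37,158.5,160],[545.5+37,158.5,200],[545.5-37,158.5,200]])-[360,110])*6)
print("scene",(project(s,[[545.5-37,158.5,157],[545.5+37,158.5,157],[545.5-37,-21,157]])-[300,100])*6)
print(env.state()["joints"])
crop(s,(280,60,420,190),6,"pics/e_c2.png")
```

```text
top [[ 43.48983925 363.4653571 ]
 [ 45.76581759 190.83139977]
 [ 54.63265479 174.43354346]
 [ 52.29621414 353.44466959]]
scene [[182.55342728 312.39296948]
 [ 52.14834165 278.79235106]
 [382.87305075 193.5040831 ]]
[ 5.09312752e-03  5.29212074e-01  1.85992186e+00 -8.67902704e-04
  7.52042132e-01  1.50621126e+00]
```

View pics/e_c2.png

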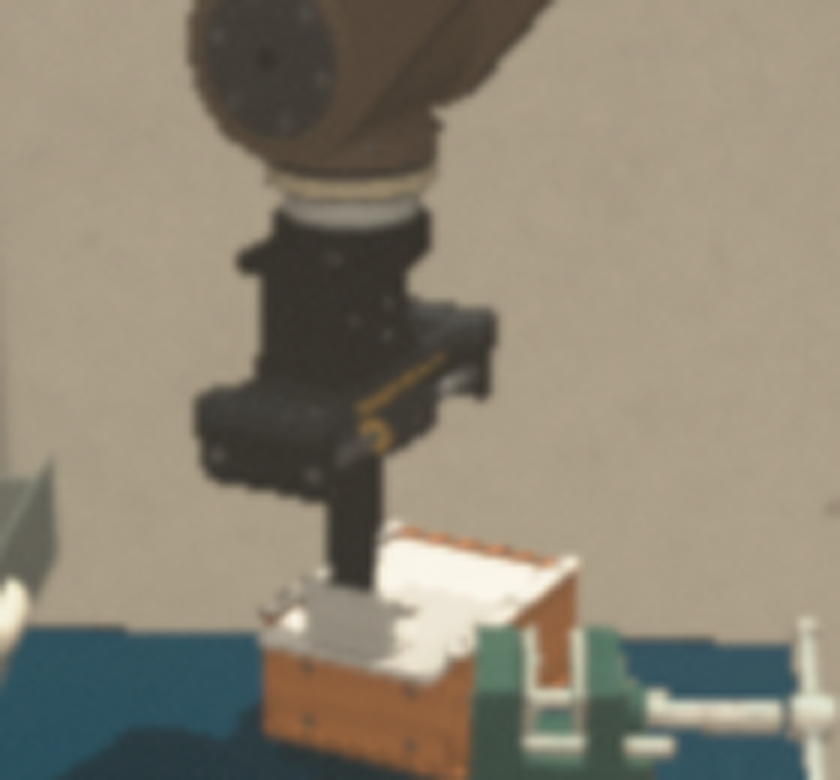

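The scene view shows the fingertips ending about level with the tab top at (350,590), roughly 25 mm higher than the reported TCP implies. So the grip closed above the tab. I'll reopen and go down in small steps, watching the force.

```bash
python3 -m pendant '[[0,0,0,0],[0,0,0,0],[0,0,0,0],[0,0,0,0],[0,0,0,0],[0,0,0,0],[0,0,0,0],[0,0,0,0]]' 0;  python3 -m pendant '[[0,0,2,0],[0,0,4,0],[0,0,4,0]]'
python3 - <<'E'
from h import *
s=vision.read_camera("scene"); p=vision.read_camera("top")
crop(s,(280,60,420,190),6,"pics/f_c2.png");crop(p,(360,110,480,210),6,"pics/f_c1.png")
E
```

```text
t: 6.8
eef_pos: [545.5, 68.5, 78.8]
tcp_rot: [-3.141, -0.001, -1.501]
ft_force: [0.4, -0.1, 0.2]
opening: 0.789
t: 7.18
eef_pos: [545.3, 68.5, 74.5]
tcp_rot: [3.141, -0.001, -1.501]
ft_force: [-0.4, -0.3, -0.4]
opening: 0.996
```

View pics/f_c2.png

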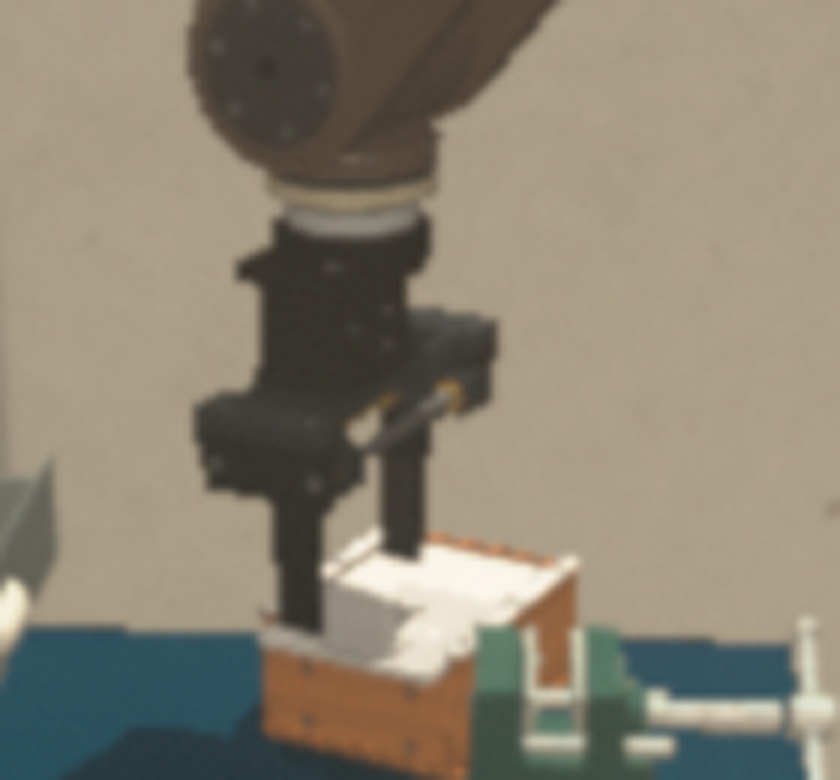

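```bash
python3 -m pendant '[[0,0,2,0],[0,0,4,0],[0,0,6,0],[0,0,6,0]]'; python3 -m pendant '[[0,0,2,0],[0,0,4,0],[0,0,6,0],[0,0,6,0]]'
python3 - <<'E'
from h import *
s=vision.read_camera("scene")
crop(s,(280,60,420,190),6,"pics/g_c2.png")
E
```

```text
t: 7.78
eef_pos: [545.4, 68.5, 68.5]
tcp_rot: [3.142, -0.001, -1.501]
ft_force: [0.1, 1.0, -0.4]
opening: 0.999
t: 8.28
eef_pos: [545.3, 68.5, 62.3]
tcp_rot: [3.141, -0.001, -1.501]
ft_force: [-0.4, 0.5, 0.4]
opening: 1.002
```

View pics/g_c2.png

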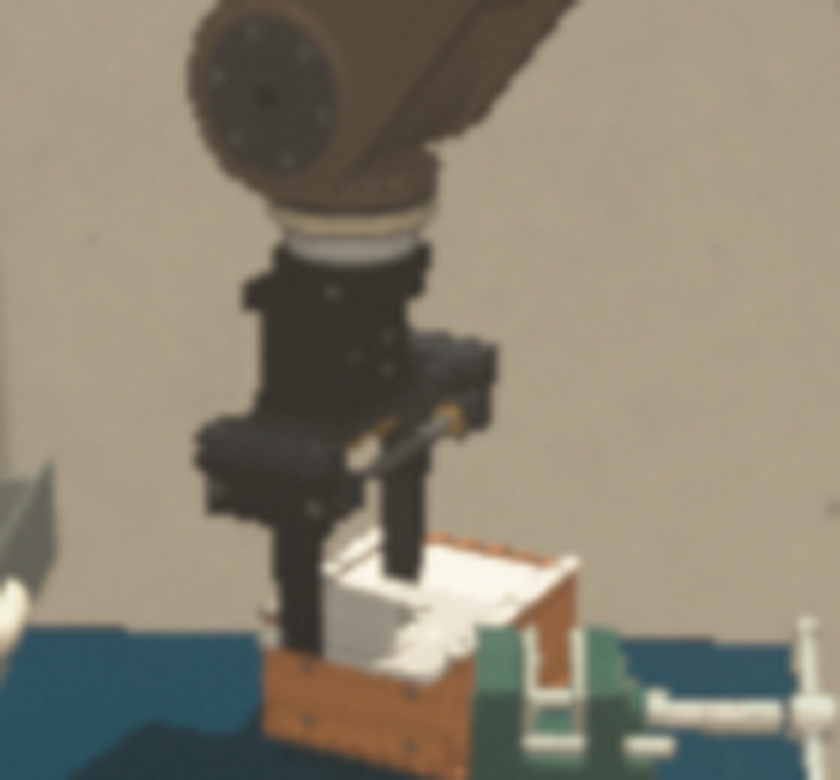

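Reported z is 62.3, below the plate top at 67, with no contact. So the TCP reading sits about 25 mm below the real tip. I'll go another 6 mm and close.

```bash
python3 -m pendant '[[0,0,2,0],[0,0,4,0],[0,0,6,0],[0,0,6,0]]'; python3 -m pendant '[[0,0,0,0],[0,0,0,0],[0,0,0,0],[0,0,0,0],[0,0,0,0],[0,0,0,0],[0,0,0,0],[0,0,0,0]]' 1;python3 -m pendant '[[0,0,0,0],[0,0,0,0],[0,0,0,0],[0,0,0,0]]' 1
python3 - <<'E'
from h import *
s=vision.read_camera("scene")
crop(s,(280,60,420,190),6,"pics/i_c2.png")
E
```

```text
t: 8.82
eef_pos: [545.2, 68.5, 56.3]
tcp_rot: [3.141, -0.001, -1.501]
ft_force: [0.5, -0.7, 0.1]
opening: 1.0
t: 9.82
eef_pos: [545.2, 68.5, 56.3]
tcp_rot: [3.141, -0.001, -1.501]
ft_force: [0.5, 0.3, -0.5]
opening: 0.218
t: 10.32
eef_pos: [545.2, 68.5, 56.3]
tcp_rot: [3.141, -0.0, -1.501]
ft_force: [0.1, 1.2, -0.2]
opening: 0.105
```

View pics/i_c2.png

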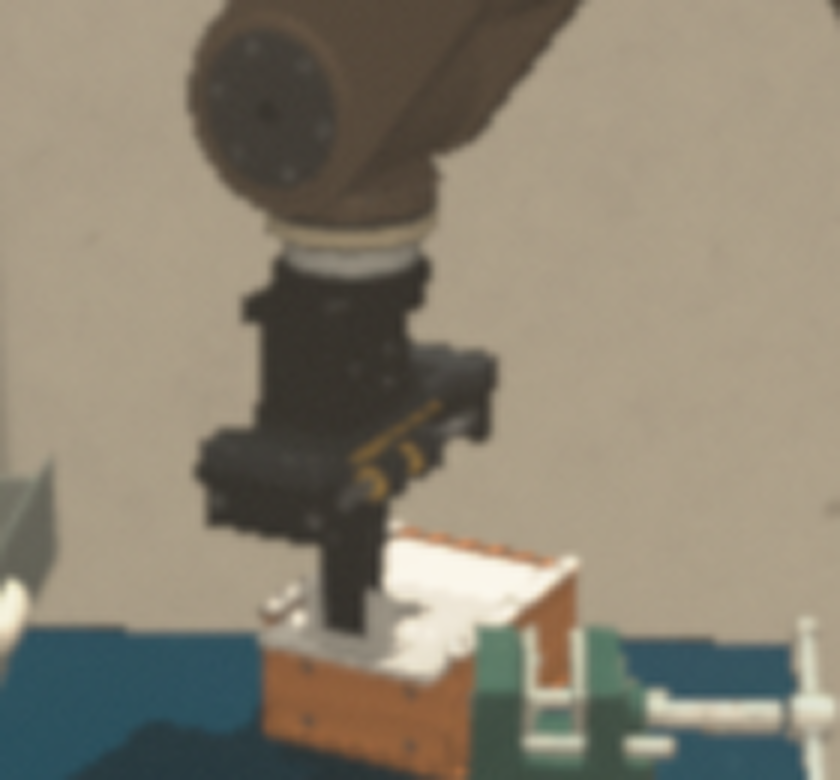

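Gripped (opening 0.105 = 10 mm tab). I'll pull 58 mm along tool −x, gently.

```bash
python3 -m pendant '[[-4,0,0,0],[-9,0,0,0],[-15,0,0,0],[-21,0,0,0],[-27,0,0,0],[-33,0,0,0],[-39,0,0,0],[-45,0,0,0]]'; python3 -m pendant '[[-5,0,0,0],[-9,0,0,0],[-12,0,0,0],[-13,0,0,0],[-13,0,0,0],[-13,0,0,0]]'
python3 - <<'E'
from h import *
s=snap("scene","j"); p=snap("top","j")
crop(s,(280,60,420,190),6,"pics/j_c2.png");crop(p,(360,110,480,210),6,"pics/j_c1.png")
E
```

```text
t: 11.38
eef_pos: [542.3, 112.5, 56.2]
tcp_rot: [3.141, -0.002, -1.501]
ft_force: [-0.3, -9.5, -0.6]
opening: 0.103
t: 12.12
eef_pos: [541.5, 124.7, 56.2]
tcp_rot: [3.141, -0.003, -1.501]
ft_force: [0.4, -7.3, 0.2]
opening: 0.104
```

View pics/j_c2.png

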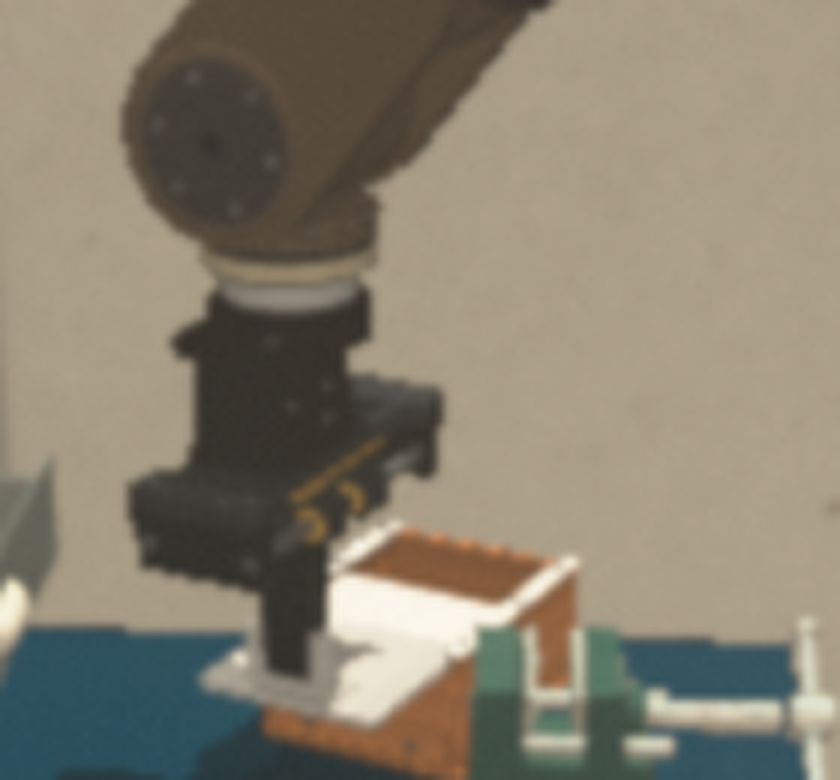

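View pics/j_c1.png

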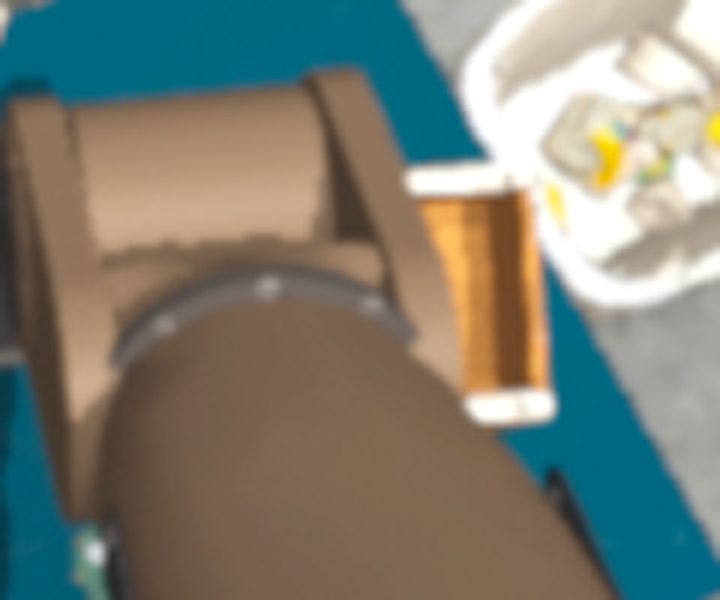

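```bash
python3 -m pendant '[[-1,0,0,0],[-2,0,0,0],[-3,0,0,0],[-3.5,0,0,0],[-3.5,0,0,0]]'; python3 -m pendant '[[0,0,0,0],[0,0,0,0],[0,0,0,0],[0,0,0,0],[0,0,0,0],[0,0,0,0]]' 0.6; python3 -m pendant '[[0,0,-15,0],[0,0,-40,0],[0,0,-80,0],[0,0,-120,0],[0,0,-140,0],[0,0,-140,0]]'; python3 -c "
from h import *
plan(400,300,200,-1.5)"
```

```text
t: 12.85
eef_pos: [541.3, 127.2, 56.2]
tcp_rot: [3.141, -0.004, -1.5]
ft_force: [0.6, -7.9, 0.1]
opening: 0.102
t: 13.6
eef_pos: [541.3, 127.3, 56.2]
tcp_rot: [3.141, -0.004, -1.5]
ft_force: [0.3, -0.2, 0.0]
opening: 0.403
t: 14.35
eef_pos: [541.9, 127.9, 198.4]
tcp_rot: [-3.139, -0.004, -1.5]
ft_force: [-0.8, 0.0, -0.2]
opening: 0.399
tool shift [-181.6  129.4   -2.7] turn -0.0 eef [541.9 127.9 198.4] yaw -1.5 q6 1.62 open 0.399 t 14.35 F [-0.8  0.  -0.2]
```

```bash
python3 -c "
from h import *
plan(420,-250,200,-1.5)"
```

```text
tool shift [368.4 148.2  -0.7] turn -0.0 eef [541.9 127.9 198.4] yaw -1.5 q6 1.62 open 0.399 t 14.35 F [-0.8  0.  -0.2]
```

```bash
python3 -m pendant '[[46,18,0,0],[92,37,0,0],[138,55,0,0],[184,74,0,0],[230,92,0,0],[276,111,0,0],[322,130,0,0],[368,148,0,0]]'
python3 - <<'E'
from h import *
s=snap("scene","k"); p=snap("top","k")
import pickle; pickle.dump((p,s),open("k.pkl","wb"))
crop(p,(365,130,440,190),10,"pics/k_c1.png");crop(s,(300,140,370,195),10,"pics/k_c2.png")
crop(p,(190,120,350,260),4.5,"pics/k_c3.png")
E
```

```text
t: 15.35
eef_pos: [419.1, -250.8, 198.6]
tcp_rot: [-3.139, -0.003, -1.501]
ft_force: [0.2, -0.1, 0.0]
opening: 0.401
```

View pics/k_c1.png

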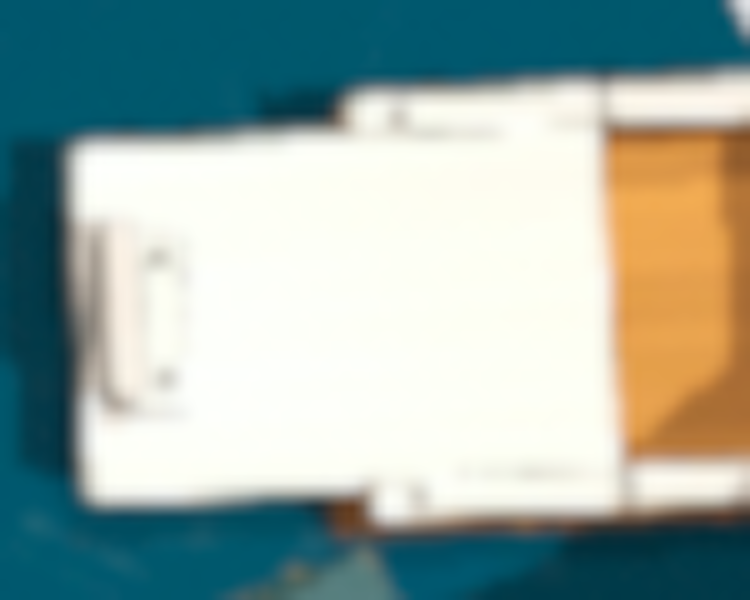

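View pics/k_c2.png

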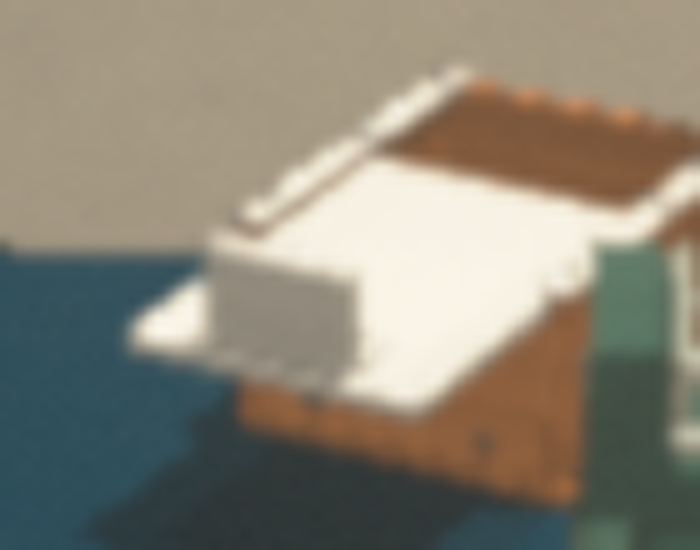

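View pics/k_c3.png

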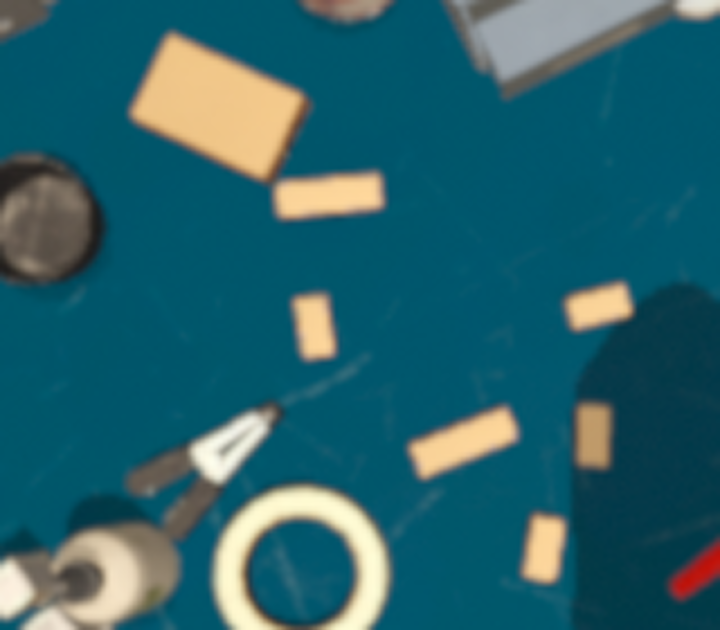

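```bash
cat >> h.py <<'E'
A=np.array([551.69,-8.80,-1.49972])
def tobin(w):
    R=np.array([[np.cos(A[2]),-np.sin(A[2])],[np.sin(A[2]),np.cos(A[2])]]); return (np.atleast_2d(w)[:,:2]-A[:2])@R
def tow(b):
    R=np.array([[np.cos(A[2]),-np.sin(A[2])],[np.sin(A[2]),np.cos(A[2])]]); return np.atleast_2d(b)[:,:2]@R.T+A[:2]
def blocks(p,box=(190,120,350,262)):
    "tan tops on the bench, z=16"
    x0,y0,x1,y1=box
    im=p["pixels"][y0:y1,x0:x1]; f=8
    im=cv2.resize(im,None,fx=f,fy=f,interpolation=cv2.INTER_CUBIC).astype(int)
    m=((im[:,:,0]-im[:,:,2])>10).astype(np.uint8)
    cs,_=cv2.findContours(m,cv2.RETR_EXTERNAL,cv2.CHAIN_APPROX_NONE)
    out=[]
    for c in cs:
        if cv2.contourArea(c)<600: continue
        uv=(c.reshape(-1,2)+.5)/f-.5+[x0,y0]
        w=backproj(p,uv,16)[:,:2].astype(np.float32)
        (cx,cy),(a,b),ang=cv2.minAreaRect(w)
        if a<b: ang+=90; a,b=b,a
        ang=(ang+90)%180-90
        out.append((cx,cy,a,b,ang,uv.mean(0)))
        print("c %.0f %.0f  size %.0f x %.0f  long axis %.0f deg  px %.0f %.0f"%(cx,cy,a,b,ang,*uv.mean(0)))
    return out
E
python3 - <<'E'
from h import *
import pickle
p,s=pickle.load(open("k.pkl","rb"))
px=lambda a:np.array(a,float)/10+np.array([365,130])-.45
print(tobin(backproj(p,px([[608,130],[623,455]]),67)))
print(tobin(backproj(p,px([[605,100],[628,490]]),73)))
blocks(p)
for n in ("short_1","long_1"):
  for q in (p,s):
    for d in vision.find_in(q,n): print(n,round(d["confidence"],2),np.round(np.array(q["R"]).T@(np.array(d["at"])-np.array(q["t"])),1))
E
```

```text
[[  4.26553755  46.93420712]
 [  2.68647358 -43.51718592]]
[[  2.56673208  54.3617191 ]
 [  2.05297174 -53.71023476]]
c 303 206  size 45 x 19  long axis -51 deg  px 345 247
c 317 306  size 43 x 24  long axis -8 deg  px 310 241
c 306 461  size 111 x 98  long axis -89 deg  px 256 246
c 321 557  size 219 x 76  long axis -56 deg  px 221 237
c 384 359  size 71 x 26  long axis -67 deg  px 292 218
c 389 276  size 42 x 23  long axis 1 deg  px 321 216
c 456 456  size 43 x 24  long axis 11 deg  px 259 192
c 472 274  size 43 x 25  long axis -76 deg  px 323 188
c 541 449  size 71 x 27  long axis -83 deg  px 263 163
c 520 631  size 70 x 60  long axis 2 deg  px 199 170
c 596 521  size 105 x 64  long axis 66 deg  px 238 144
c 640 281  size 76 x 6  long axis -63 deg  px 321 130
c 666 216  size 34 x 11  long axis -89 deg  px 344 121
c 662 440  size 55 x 11  long axis -89 deg  px 267 121
c 653 650  size 29 x 22  long axis -89 deg  px 194 122
short_1 0.62 [450.4 459.5  15.7]
short_1 0.48 [316.9 305.   14.3]
short_1 0.42 [381.  278.2  18.4]
short_1 0.66 [464.3 280.3  12.8]
short_1 0.65 [313.6 316.3  12.4]
short_1 0.53 [450.5 462.4  13.4]
long_1 0.49 [545.6  20.5  69.7]
long_1 0.47 [539.4 450.   12.9]
long_1 0.47 [546.3  63.7  68.9]
long_1 0.43 [382.7 357.7  14.1]
long_1 0.64 [382.7 362.9  15.2]
long_1 0.55 [535.8 451.6  16.9]
```

Crop k_c1: shutter edge at cols 607–624 against scribe marks at 605 and 628. After the height correction it's within about 1–2 mm of the line (≈58.5–59 mm open), and the tab is released. There are four shorts: (317,306), (389,276), (456,456) and (472,274). I'll start with the last one.

```bash
python3 -c "
from h import *
plan(472,274,170,0.244)"
```

```text
tool shift [-517.8  -88.7   27.5] turn 80.1 eef [ 420.1 -248.7  198.9] yaw -1.5 q6 0.83 open 0.398 t 15.65 F [-0.  -0.7 -0.3]
```

```bash
python3 -m pendant '[[-55,-9,0,-10],[-110,-19,0,-20],[-165,-28,0,-30],[-220,-38,0,-40],[-275,-47,0,-50],[-330,-57,0,-60],[-385,-66,0,-70],[-440,-75,0,-80]]' 0.5;  python3 -c "
from h import *
plan(472,274,100,0.244)"
```

```text
t: 16.65
eef_pos: [462.8, 198.6, 197.8]
tcp_rot: [3.139, -0.003, -0.096]
ft_force: [0.9, -1.1, -0.7]
opening: 0.501
tool shift [  1.7 -76.1  97.6] turn -19.5 eef [462.8 198.6 197.8] yaw -0.096 q6 0.37 open 0.501 t 16.65 F [ 0.9 -1.1 -0.7]
```

```bash
python3 -m pendant '[[1,-25,15,-6],[2,-50,35,-12],[2,-76,55,-19.5],[2,-76,75,-19.5],[2,-76,95,-19.5],[2,-76,110,-19.5],[2,-76,120,-19.5],[2,-76,120,-19.5]]';  python3 - <<'E'
from h import *
plan(472,274,20,0.244)
s=snap("scene","l"); crop(s,(280,170,400,270),6,"pics/l_c2.png")
print((project(s,[[472,274,0],[472,274,16],[472,274,env.state()["eef_pos"][2]]])-[280,170])*6)
E
```

```text
t: 17.65
eef_pos: [472.1, 273.8, 77.2]
tcp_rot: [3.138, -0.001, 0.245]
ft_force: [0.6, -0.1, 0.3]
opening: 0.496
tool shift [-0.1 -0.4 57.2] turn 0.1 eef [472.1 273.8  77.2] yaw 0.245 q6 0.17 open 0.496 t 17.65 F [ 0.6 -0.1  0.3]
[[228.4662045  321.17759998]
 [227.62436855 290.56326884]
 [224.27646183 168.83299575]]
```

View pics/l_c2.png

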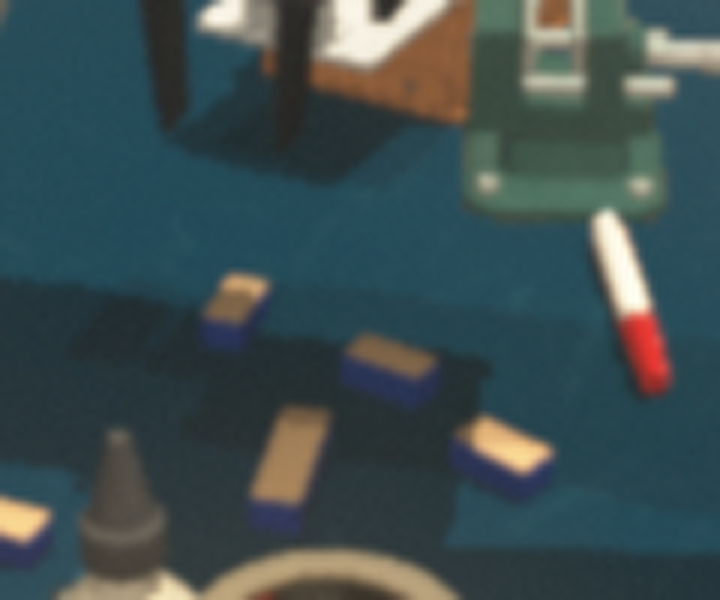

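Tips at (172,125) and (287,145), above the block at (236,305). The TCP again sits about 20 mm higher than reported. I'll descend, then creep.

```bash
python3 -m pendant '[[0,0,15,0],[0,0,30,0],[0,0,45,0],[0,0,58,0],[0,0,68,0],[0,0,75,0],[0,0,77,0],[0,0,77,0]]';  python3 - <<'E'
from h import *
plan(472,274,-10,0.244)
s=snap("scene","m"); crop(s,(280,170,400,270),6,"pics/m_c2.png")
E
```

```text
t: 18.7
eef_pos: [472.7, 273.7, 0.8]
tcp_rot: [3.138, -0.002, 0.245]
ft_force: [0.6, -0.5, 0.7]
opening: 0.501
tool shift [-0.6 -0.5 10.8] turn 0.0 eef [472.7 273.7   0.8] yaw 0.245 q6 0.17 open 0.501 t 18.7 F [ 0.6 -0.5  0.7]
```

View pics/m_c2.png

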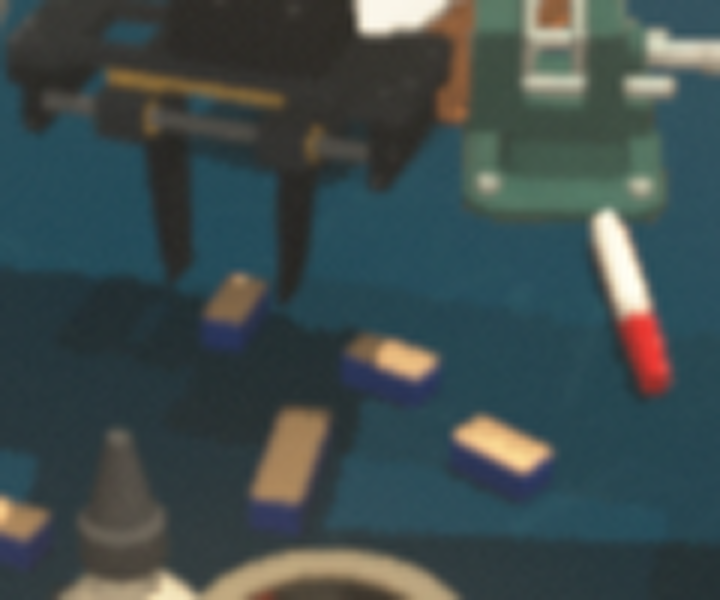

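```bash
python3 -m pendant '[[0,0,3,0],[0,0,6,0],[0,0,9,0],[0,0,11,0],[0,0,12,0],[0,0,12,0]]'; python3 -m pendant '[[0,0,1,0],[0,0,2,0],[0,0,2,0]]'; python3 -m pendant '[[0,0,1,0],[0,0,2,0],[0,0,2,0]]'
```

```text
t: 19.5
eef_pos: [472.8, 273.7, -11.1]
tcp_rot: [3.138, -0.002, 0.245]
ft_force: [0.6, 0.6, 0.7]
opening: 0.502
t: 19.88
eef_pos: [472.7, 273.7, -13.2]
tcp_rot: [3.138, -0.002, 0.245]
ft_force: [1.0, 0.0, -0.3]
opening: 0.504
t: 20.25
eef_pos: [472.7, 273.7, -15.3]
tcp_rot: [3.138, -0.002, 0.245]
ft_force: [0.3, -0.8, -0.4]
opening: 0.498
```

Run:
```python
from h import *
s=snap("scene","n"); crop(s,(280,170,400,270),6,"pics/n_c2.png")
```

```text
(no output)
```

View pics/n_c2.png

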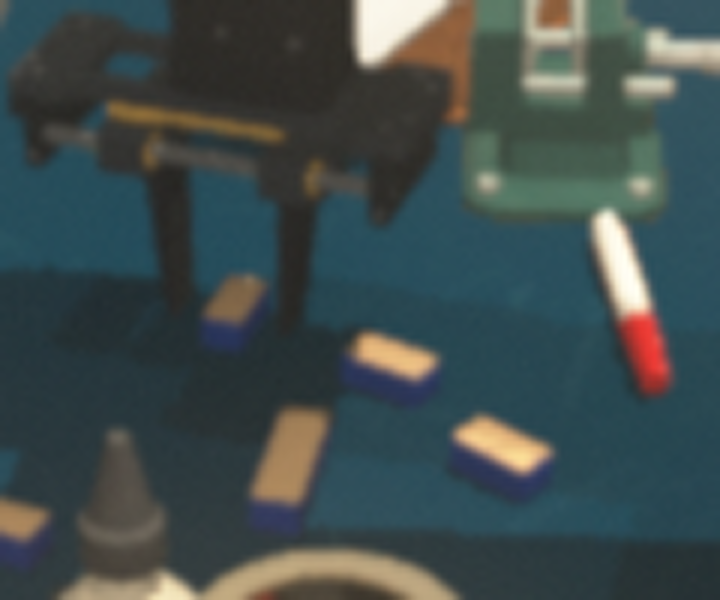

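```bash
python3 -m pendant '[[0,0,1,0],[0,0,2,0],[0,0,2,0]]'; python3 -m pendant '[[0,0,0,0],[0,0,0,0],[0,0,0,0],[0,0,0,0],[0,0,0,0],[0,0,0,0]]' 1; python3 -m pendant '[[0,0,-8,0],[0,0,-25,0],[0,0,-50,0],[0,0,-80,0],[0,0,-110,0],[0,0,-140,0],[0,0,-140,0]]'
python3 - <<'E'
from h import *
p=tow([32,-16])[0]; print(p)
plan(p[0],p[1],110,0.071)
s=snap("scene","o"); crop(s,(280,80,400,270),4,"pics/o_c2.png")
E
```

```text
t: 20.68
eef_pos: [472.7, 273.6, -17.3]
tcp_rot: [3.138, -0.002, 0.245]
ft_force: [0.0, -0.5, -0.7]
opening: 0.5
t: 21.42
eef_pos: [472.7, 273.7, -17.3]
tcp_rot: [3.138, -0.002, 0.245]
ft_force: [0.3, 0.1, 0.2]
opening: 0.2
t: 22.3
eef_pos: [473.2, 274.5, 125.8]
tcp_rot: [3.139, -0.007, 0.245]
ft_force: [-0.3, 0.7, 0.4]
opening: 0.194
[538.00292566 -41.85546847]
tool shift [-13.9 322.6  16.5] turn 10.0 eef [473.2 274.5 125.8] yaw 0.245 q6 0.17 open 0.194 t 22.3 F [-0.3  0.7  0.4]
```

View pics/o_c2.png

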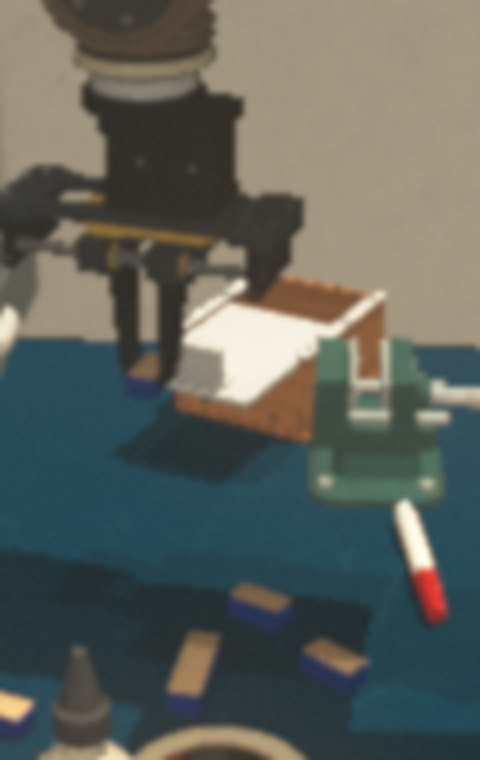

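```bash
python3 -m pendant '[[-2,40,-5,1],[-4,82,-10,3],[-6,124,-10,5],[-8,166,-10,7],[-10,208,-10,8],[-12,250,-10,9],[-13,290,-10,10],[-14,322,-10,10]]'
python3 - <<'E'
from h import *
p=tow([32,-13])[0]; print(p)
plan(p[0],p[1],80,0.071)
E
```

```text
t: 23.35
eef_pos: [536.7, -43.1, 134.4]
tcp_rot: [3.14, -0.004, 0.069]
ft_force: [0.8, 1.5, 0.5]
opening: 0.197
[540.99535109 -41.64241898]
tool shift [ 4.2 -1.2 54.4] turn -0.1 eef [536.7 -43.1 134.4] yaw 0.069 q6 -0.27 open 0.197 t 23.35 F [0.8 1.5 0.5]
```

```bash
python3 -m pendant '[[1,0,10,0],[2,-1,25,0],[4,-1,40,0],[4,-1,54,0],[4,-1,54,0],[4,-1,54,0]]'
python3 - <<'E'
from h import *
p=tow([32,-13])[0]; plan(p[0],p[1],15,0.071)
s=snap("scene","q"); crop(s,(290,60,420,200),5,"pics/q_c2.png")
t=snap("top","q"); crop(t,(360,110,480,210),5,"pics/q_c1.png")
E
```

```text
t: 24.1
eef_pos: [540.9, -41.7, 80.5]
tcp_rot: [3.14, -0.004, 0.07]
ft_force: [-0.8, 0.4, -0.9]
opening: 0.196
tool shift [-0.2 -0.2 65.5] turn -0.1 eef [540.9 -41.7  80.5] yaw 0.07 q6 -0.27 open 0.196 t 24.1 F [-0.8  0.4 -0.9]
```

View pics/q_c2.png

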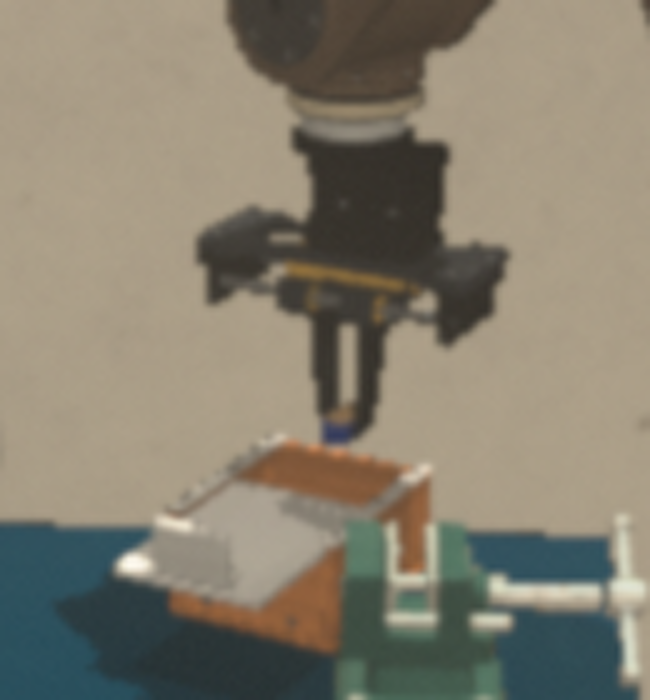

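View pics/q_c1.png

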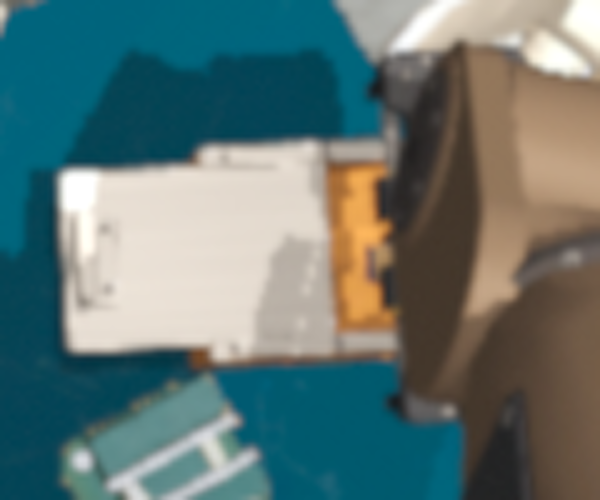

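Scene crop shows the block at (337,440), right above the open compartment around (335,475). Lowering into the mouth.

```bash
python3 -m pendant '[[0,0,10,0],[0,0,20,0],[0,0,30,0],[0,0,40,0],[0,0,50,0],[0,0,58,0],[0,0,62,0],[0,0,62,0]]'
python3 - <<'E'
from h import *
s=snap("scene","r"); crop(s,(290,60,420,200),5,"pics/r_c2.png")
E
```

```text
t: 25.2
eef_pos: [541.3, -42.0, 18.7]
tcp_rot: [3.14, -0.004, 0.069]
ft_force: [0.8, 0.1, 0.4]
opening: 0.201
```

View pics/r_c2.png

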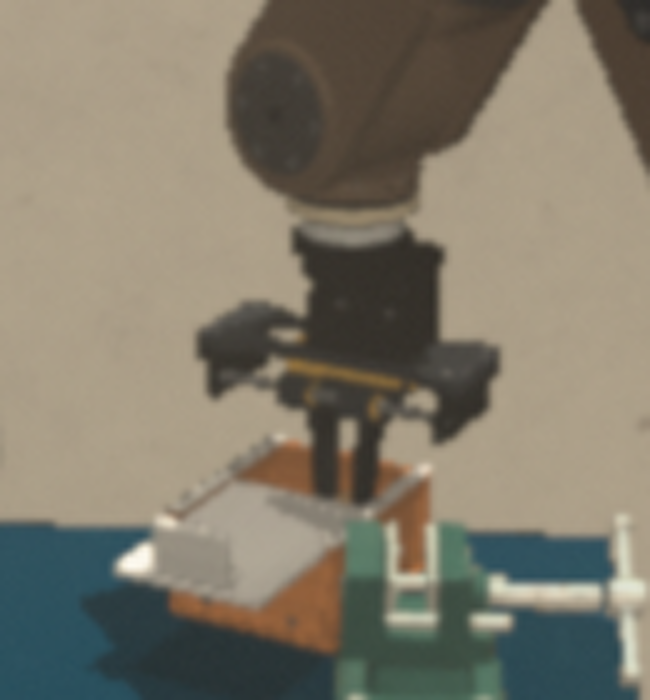

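```bash
python3 -m pendant '[[0,0,0,0],[0,0,0,0],[0,0,0,0],[0,0,0,0]]' 0.67; python3 -m pendant '[[0,0,-15,0],[0,0,-35,0],[0,0,-65,0],[0,0,-100,0],[0,0,-120,0],[0,0,-120,0]]'
python3 - <<'E'
from h import *
s=snap("scene","s");t=snap("top","s"); crop(t,(380,110,480,210),6,"pics/s_c1.png"); crop(s,(290,60,420,200),5,"pics/s_c2.png")
blocks(t,(250,170,345,262))
plan(389,276,120,1.588)
E
```

```text
t: 25.75
eef_pos: [541.4, -42.0, 19.0]
tcp_rot: [3.14, -0.005, 0.069]
ft_force: [-0.5, -0.0, 0.9]
opening: 0.326
t: 26.5
eef_pos: [541.5, -41.9, 141.0]
tcp_rot: [3.139, -0.008, 0.069]
ft_force: [-0.2, 0.9, -0.3]
opening: 0.328
c 299 217  size 27 x 18  long axis 1 deg  px 342 248
c 317 306  size 43 x 24  long axis -8 deg  px 310 241
c 306 443  size 98 x 76  long axis 1 deg  px 262 246
c 384 359  size 70 x 26  long axis -67 deg  px 292 218
c 389 276  size 42 x 23  long axis -1 deg  px 321 216
c 456 456  size 43 x 24  long axis 11 deg  px 259 192
tool shift [-129.2 -327.5   17.7] turn -87.0 eef [540.6 -41.7 138.9] yaw 0.069 q6 -0.27 open 0.33 t 26.6 F [-0.1  0.6 -0.5]
```

View pics/s_c2.png

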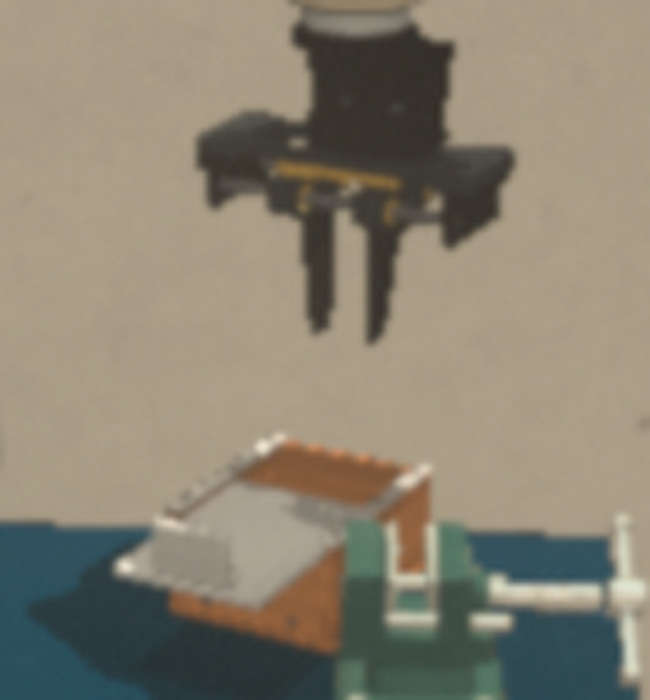

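```bash
python3 -m pendant '[[-16,-41,0,-10],[-32,-82,0,-20],[-48,-123,0,-30],[-64,-164,0,-40],[-81,-205,0,-50],[-97,-246,0,-60],[-113,-287,5,-70],[-129,-327,10,-80]]' 0.6
python3 - <<'E'
from h import *
plan(389,276,10,1.57)
E
```

```text
t: 27.6
eef_pos: [388.1, 276.5, 126.7]
tcp_rot: [3.138, 0.002, 1.471]
ft_force: [-0.0, -0.1, 0.7]
opening: 0.401
tool shift [ -0.2   0.5 116.7] turn -5.6 eef [388.1 276.5 126.7] yaw 1.471 q6 -0.99 open 0.401 t 27.6 F [-0.  -0.1  0.7]
```

```bash
python3 -m pendant '[[0,0.5,15,-5.6],[0,0.5,35,-5.6],[0,0.5,60,-5.6],[0,0.5,80,-5.6],[0,0.5,100,-5.6],[0,0.5,112,-5.6],[0,0.5,117,-5.6],[0,0.5,117,-5.6]]'
python3 - <<'E'
from h import *
plan(389,276,-17,1.57)
s=snap("scene","u"); crop(s,(290,150,410,260),6,"pics/u_c2.png")
E
```

```text
t: 28.6
eef_pos: [388.9, 276.2, 9.6]
tcp_rot: [3.139, 0.003, 1.569]
ft_force: [0.2, 0.1, 0.2]
opening: 0.4
tool shift [-0.1  0.  26.6] turn -0.0 eef [388.9 276.2   9.6] yaw 1.569 q6 -1.08 open 0.4 t 28.6 F [0.2 0.1 0.2]
```

View pics/u_c2.png

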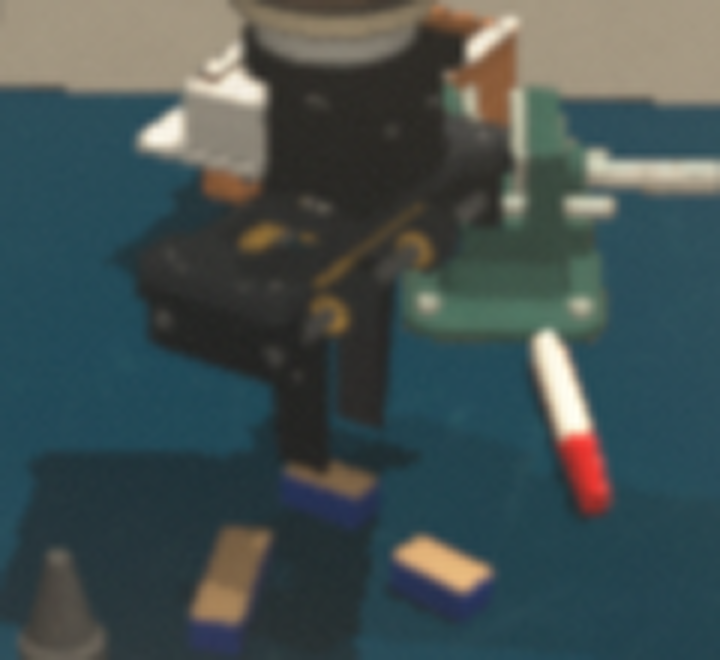

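```bash
python3 -m pendant '[[0,0,5,0],[0,0,10,0],[0,0,14,0],[0,0,18,0],[0,0,20,0],[0,0,20,0]]'; python3 -m pendant '[[0,0,2,0],[0,0,4,0],[0,0,6,0],[0,0,6,0]]'; python3 -m pendant '[[0,0,0,0],[0,0,0,0],[0,0,0,0],[0,0,0,0],[0,0,0,0]]' 1;  python3 -m pendant '[[0,0,-8,0],[0,0,-25,0],[0,0,-50,0],[0,0,-80,0],[0,0,-110,0],[0,0,-140,0],[0,0,-140,0]]'
python3 - <<'E'
from h import *
p=tow([32,13])[0]; print(p)
plan(p[0],p[1],120,0.071)
s=snap("scene","v"); crop(s,(280,80,400,270),4,"pics/v_c2.png")
E
```

```text
t: 29.4
eef_pos: [389.1, 276.2, -10.3]
tcp_rot: [3.138, 0.002, 1.569]
ft_force: [-0.3, 0.6, -0.4]
opening: 0.396
t: 29.9
eef_pos: [389.0, 276.1, -16.4]
tcp_rot: [3.139, 0.003, 1.569]
ft_force: [0.3, 0.3, 0.1]
opening: 0.399
t: 30.52
eef_pos: [389.1, 276.1, -16.3]
tcp_rot: [3.138, 0.002, 1.569]
ft_force: [0.1, 0.2, 1.0]
opening: 0.204
t: 31.4
eef_pos: [389.3, 276.9, 125.7]
tcp_rot: [3.135, 0.001, 1.569]
ft_force: [-0.5, 0.4, -0.6]
opening: 0.199
[566.92970475 -39.79599005]
tool shift [-316.4  178.     7.1] turn 85.8 eef [389.3 276.9 125.7] yaw 1.569 q6 -1.08 open 0.199 t 31.4 F [-0.5  0.4 -0.6]
```

View pics/v_c2.png

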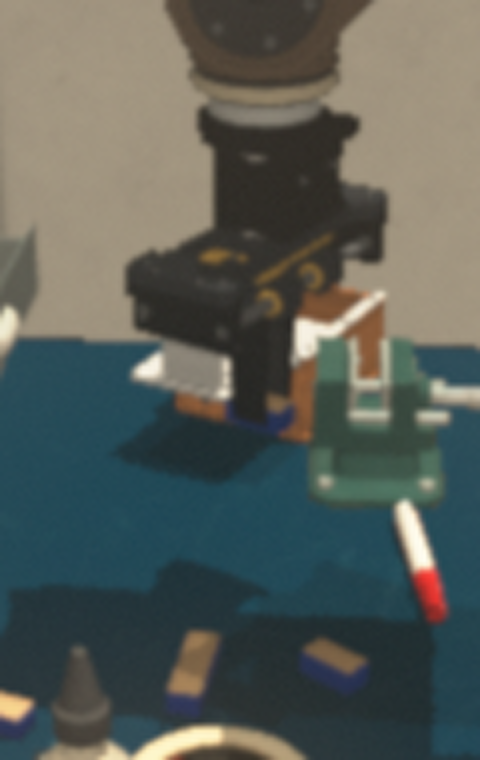

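Second block held at (262,412). Carrying it over, slightly higher.

```bash
python3 -m pendant '[[-38,22,-5,10],[-76,44,-10,20],[-115,66,-10,30],[-155,88,-10,40],[-195,110,-10,50],[-235,132,-10,60],[-275,155,-10,70],[-316,178,-10,80]]'
python3 - <<'E'
from h import *
p=tow([32,13])[0]
plan(p[0],p[1],70,0.071)
E
```

```text
t: 32.45
eef_pos: [566.2, -41.0, 134.4]
tcp_rot: [3.14, -0.003, 0.167]
ft_force: [0.9, 0.8, -0.7]
opening: 0.197
tool shift [ 0.7 -1.2 64.4] turn 5.5 eef [566.2 -41.  134.4] yaw 0.167 q6 -0.35 open 0.197 t 32.45 F [ 0.9  0.8 -0.7]
```

```bash
python3 -m pendant '[[1,-1,10,5.5],[1,-1,25,5.5],[1,-1,45,5.5],[1,-1,60,5.5],[1,-1,75,5.5],[1,-1,90,5.5],[1,-1,100,5.5],[1,-1,100,5.5]]'
python3 - <<'E'
from h import *
s=snap("scene","w"); crop(s,(290,60,420,200),5,"pics/w_c2.png")
p=tow([32,13])[0]
plan(p[0],p[1],18,0.071)
E
```

```text
t: 33.45
eef_pos: [567.0, -39.9, 33.7]
tcp_rot: [3.141, -0.002, 0.071]
ft_force: [0.1, 0.2, -0.4]
opening: 0.199
tool shift [-0.4 -0.3 16.2] turn 0.0 eef [567.3 -40.   34.2] yaw 0.071 q6 -0.26 open 0.202 t 33.5 F [ 0.4  0.6 -0. ]
```

View pics/w_c2.png

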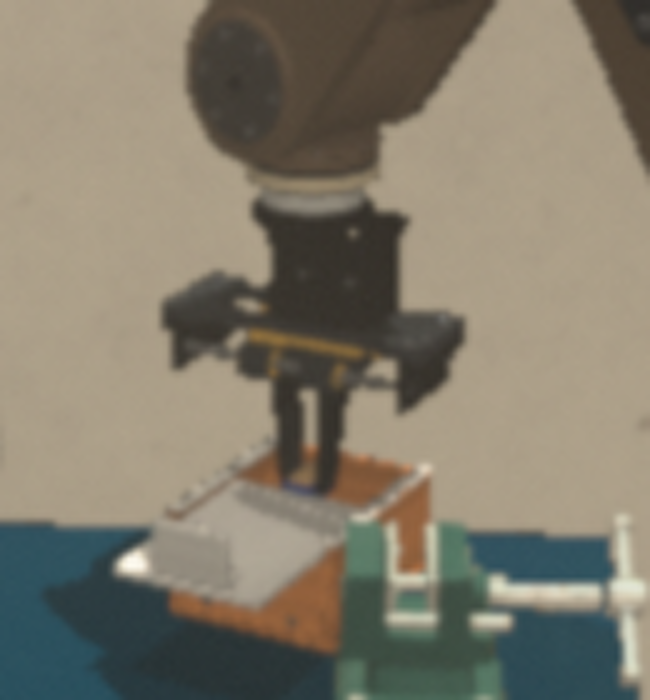

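```bash
python3 -m pendant '[[0,0,5,0],[0,0,10,0],[0,0,15,0],[0,0,15,0]]'; python3 -m pendant '[[0,0,0,0],[0,0,0,0],[0,0,0,0],[0,0,0,0]]' 0.67; python3 -m pendant '[[0,0,-15,0],[0,0,-35,0],[0,0,-65,0],[0,0,-100,0],[0,0,-120,0],[0,0,-120,0]]'
python3 - <<'E'
from h import *
t=snap("top","x");s=snap("scene","x"); crop(s,(290,60,420,270),3,"pics/x_c2.png")
blocks(t,(240,140,345,262))
plan(317,306,120,np.radians(82))
E
```

```text
t: 34.0
eef_pos: [567.2, -40.0, 18.8]
tcp_rot: [3.141, -0.002, 0.071]
ft_force: [0.1, 0.1, -0.2]
opening: 0.201
t: 34.5
eef_pos: [567.2, -40.0, 18.9]
tcp_rot: [3.14, -0.002, 0.071]
ft_force: [-0.5, 0.0, 0.1]
opening: 0.329
t: 35.25
eef_pos: [567.7, -40.0, 141.0]
tcp_rot: [3.14, -0.005, 0.071]
ft_force: [-0.1, -0.2, -0.4]
opening: 0.33
c 299 217  size 27 x 18  long axis 1 deg  px 342 249
c 317 306  size 43 x 24  long axis -8 deg  px 310 241
c 306 457  size 105 x 98  long axis -89 deg  px 257 246
c 374 500  size 38 x 5  long axis -40 deg  px 244 220
c 384 359  size 70 x 26  long axis -67 deg  px 292 218
c 390 498  size 45 x 16  long axis -52 deg  px 245 215
c 456 456  size 43 x 24  long axis 11 deg  px 259 192
c 564 473  size 125 x 69  long axis 44 deg  px 255 155
tool shift [-224.5 -362.7   18. ] turn -77.9 eef [566.7 -39.8 138.8] yaw 0.071 q6 -0.26 open 0.328 t 35.35 F [-0.2  0.8 -1. ]
```

View pics/x_c2.png

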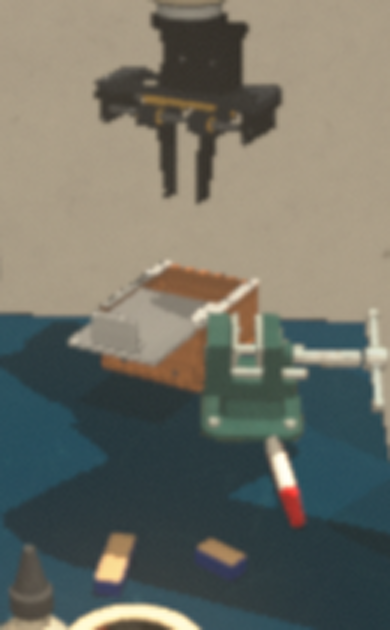

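```bash
python3 -m pendant '[[-25,-40,0,-9],[-50,-81,0,-18],[-75,-121,0,-27],[-100,-162,0,-36],[-125,-202,0,-45],[-150,-242,0,-54],[-175,-283,0,-63],[-200,-323,0,-72]]' 0.6
python3 - <<'E'
from h import *
plan(317,306,20,np.radians(82))
E
```

```text
t: 36.35
eef_pos: [342.8, 269.0, 137.3]
tcp_rot: [3.141, 0.002, 1.333]
ft_force: [0.6, 0.9, -0.1]
opening: 0.399
tool shift [ 30.1 -33.9 117.2] turn -5.6 eef [342.8 269.  137.3] yaw 1.333 q6 -0.82 open 0.399 t 36.35 F [ 0.6  0.9 -0.1]
```

```bash
python3 -m pendant '[[15,-17,5,-3],[30,-34,20,-5.6],[30,-34,45,-5.6],[30,-34,70,-5.6],[30,-34,90,-5.6],[30,-34,107,-5.6],[30,-34,117,-5.6],[30,-34,117,-5.6]]'
python3 - <<'E'
from h import *
plan(317,306,-16,np.radians(82))
s=snap("scene","y"); crop(s,(290,150,410,260),6,"pics/y_c2.png")
E
```

```text
t: 37.35
eef_pos: [316.5, 305.7, 19.5]
tcp_rot: [-3.141, 0.003, 1.431]
ft_force: [1.0, 0.5, 0.3]
opening: 0.398
tool shift [ 0.5  0.4 35.5] turn -0.0 eef [316.5 305.7  19.5] yaw 1.431 q6 -0.81 open 0.398 t 37.35 F [1.  0.5 0.3]
```

View pics/y_c2.png

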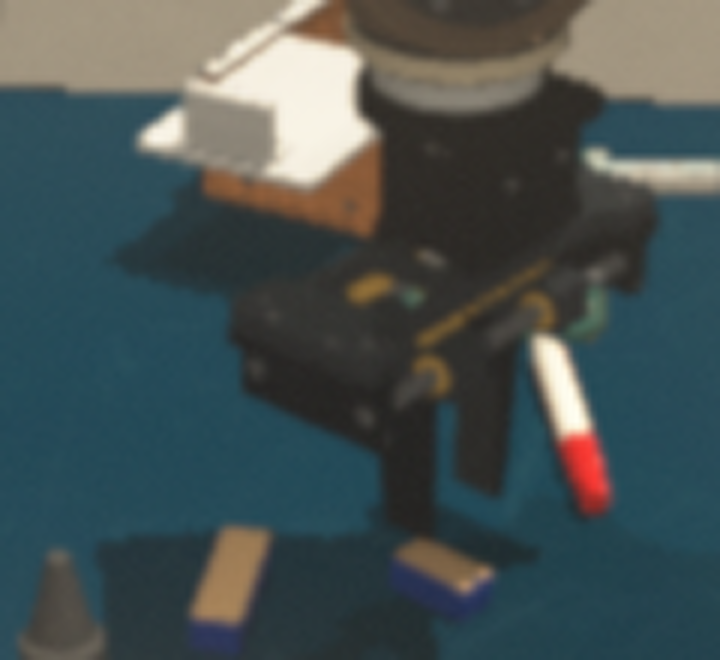

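```bash
python3 -m pendant '[[0,0,8,0],[0,0,15,0],[0,0,22,0],[0,0,27,0],[0,0,30,0],[0,0,30,0]]'; python3 -m pendant '[[0.5,0.5,2,0],[0.5,0.5,4,0],[0.5,0.5,6,0],[0.5,0.5,6,0]]'; python3 -m pendant '[[0,0,0,0],[0,0,0,0],[0,0,0,0],[0,0,0,0],[0,0,0,0]]' 1;  python3 -m pendant '[[0,0,-8,0],[0,0,-25,0],[0,0,-50,0],[0,0,-80,0],[0,0,-110,0],[0,0,-140,0],[0,0,-140,0]]'
python3 - <<'E'
from h import *
p=tow([32,-13])[0]; print(p)
plan(p[0],p[1],125,0.071)
s=snap("scene","z"); crop(s,(280,80,420,270),4,"pics/z_c2.png")
E
```

```text
t: 38.15
eef_pos: [316.7, 305.7, -10.1]
tcp_rot: [-3.142, 0.002, 1.431]
ft_force: [0.3, 0.5, -0.2]
opening: 0.398
t: 38.65
eef_pos: [317.2, 306.1, -16.2]
tcp_rot: [-3.141, 0.003, 1.431]
ft_force: [0.1, -0.3, -0.1]
opening: 0.402
t: 39.28
eef_pos: [317.3, 306.1, -16.2]
tcp_rot: [-3.141, 0.003, 1.431]
ft_force: [-0.5, 0.2, 0.9]
opening: 0.203
t: 40.15
eef_pos: [318.0, 307.0, 125.8]
tcp_rot: [3.139, -0.0, 1.431]
ft_force: [-0.1, -0.1, -0.7]
opening: 0.204
[540.99535109 -41.64241898]
tool shift [-314.   269.6    1.5] turn 77.9 eef [318.  307.  125.8] yaw 1.431 q6 -0.81 open 0.204 t 40.15 F [-0.1 -0.1 -0.7]
```

View pics/z_c2.png

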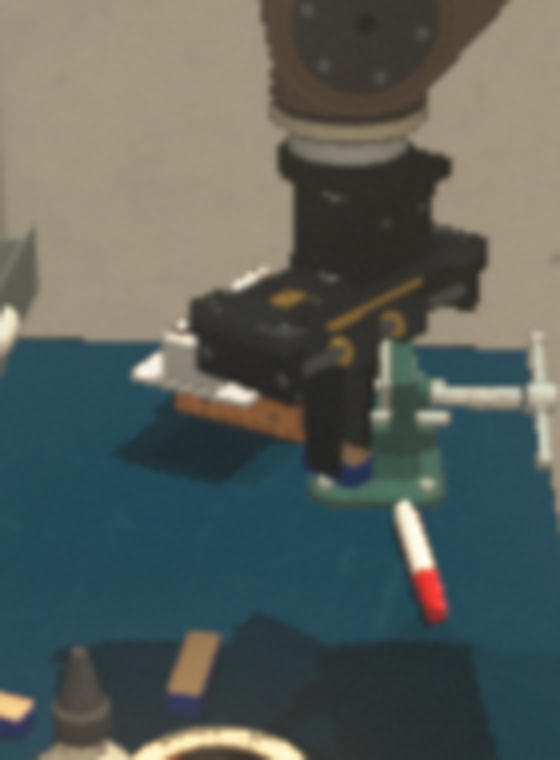

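```bash
python3 -m pendant '[[-10,9,-20,5],[-45,39,-35,14],[-85,73,-40,24],[-128,110,-40,34],[-172,148,-40,44],[-218,187,-40,54],[-260,223,-40,62],[-296,254,-40,70]]'
python3 - <<'E'
from h import *
p=tow([32,-13])[0]
plan(p[0],p[1],35,0.071)
E
```

```text
t: 41.2
eef_pos: [527.9, -23.9, 164.0]
tcp_rot: [3.141, 0.001, 0.203]
ft_force: [0.4, 0.7, 0.6]
opening: 0.202
tool shift [  9.4  19.9 129.1] turn 7.6 eef [527.9 -23.9 164. ] yaw 0.203 q6 -0.37 open 0.202 t 41.2 F [0.4 0.7 0.6]
```

```bash
python3 -m pendant '[[9,20,15,7.6],[9,20,35,7.6],[9,20,60,7.6],[9,20,80,7.6],[9,20,100,7.6],[9,20,117,7.6],[9,20,128,7.6],[9,20,128,7.6]]'
python3 - <<'E'
from h import *
s=snap("scene","aa"); crop(s,(290,60,420,200),5,"pics/aa_c2.png")
p=tow([32,-13])[0]
plan(p[0],p[1],20,0.071)
E
```

```text
t: 42.2
eef_pos: [540.0, -41.7, 35.0]
tcp_rot: [3.141, 0.003, 0.071]
ft_force: [-0.1, -0.4, -0.9]
opening: 0.201
tool shift [ 0.6 -0.1 15.7] turn -0.0 eef [540.5 -41.8  35.7] yaw 0.071 q6 -0.27 open 0.2 t 42.25 F [-0.7 -0.3 -0.5]
```

View pics/aa_c2.png

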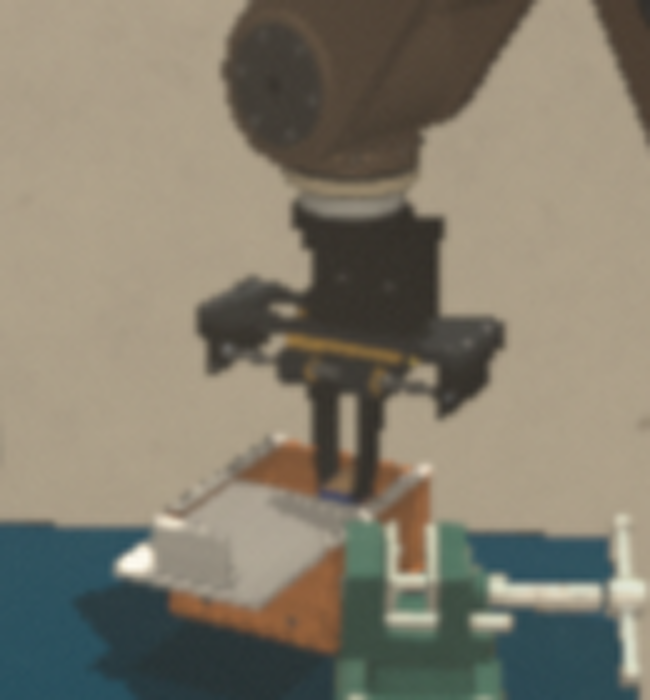

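```bash
python3 -m pendant '[[0,0,4,0],[0,0,8,0],[0,0,10,0],[0,0,10,0]]'; python3 -m pendant '[[0,0,0,0],[0,0,0,0],[0,0,0,0],[0,0,0,0]]' 0.67; python3 -m pendant '[[0,0,-15,0],[0,0,-35,0],[0,0,-65,0],[0,0,-100,0],[0,0,-130,0],[0,0,-130,0]]'
python3 - <<'E'
from h import *
t=snap("top","ab");s=snap("scene","ab"); crop(s,(270,60,420,270),3,"pics/ab_c2.png"); crop(t,(380,120,460,200),7,"pics/ab_c1.png")
blocks(t,(240,160,345,262))
plan(456,456,140,np.radians(-79))
E
```

```text
t: 42.75
eef_pos: [540.4, -41.8, 25.7]
tcp_rot: [3.141, 0.002, 0.071]
ft_force: [0.1, -0.1, 0.8]
opening: 0.203
t: 43.25
eef_pos: [540.4, -41.8, 25.7]
tcp_rot: [3.141, 0.002, 0.071]
ft_force: [0.1, -0.8, -0.3]
opening: 0.325
t: 44.0
eef_pos: [541.6, -41.8, 158.6]
tcp_rot: [3.14, -0.003, 0.071]
ft_force: [-0.2, -0.3, -0.3]
opening: 0.33
c 299 217  size 27 x 18  long axis 1 deg  px 342 248
c 306 457  size 105 x 98  long axis -89 deg  px 257 246
c 384 359  size 70 x 26  long axis -67 deg  px 292 218
c 385 500  size 54 x 19  long axis -40 deg  px 244 217
c 456 456  size 43 x 24  long axis 11 deg  px 259 192
c 538 452  size 78 x 25  long axis -89 deg  px 261 163
tool shift [ -49.1 -502.3   15.6] turn 83.0 eef [540.4 -41.6 156. ] yaw 0.071 q6 -0.27 open 0.329 t 44.1 F [-0.  0.  0.]
```

View pics/ab_c2.png

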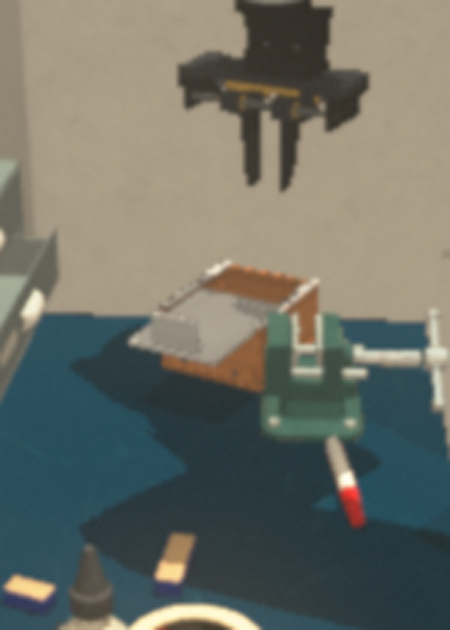

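View pics/ab_c1.png

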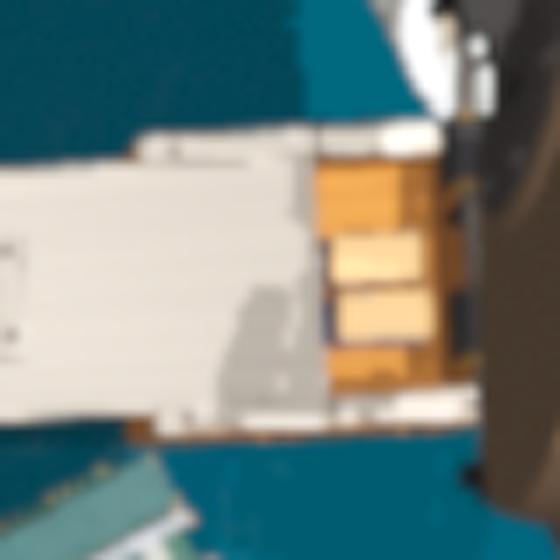

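```bash
python3 -m pendant '[[-5,-50,0,-10],[-10,-100,0,-20],[-15,-150,0,-30],[-20,-200,0,-40],[-25,-250,0,-50],[-30,-300,0,-60],[-35,-350,0,-70],[-40,-400,0,-80]]' 0.6
python3 - <<'E'
from h import *
plan(456,456,60,np.radians(101))
E
```

```text
t: 45.1
eef_pos: [471.4, 355.9, 154.6]
tcp_rot: [-3.139, 0.002, 1.473]
ft_force: [0.7, -0.3, 0.7]
opening: 0.395
tool shift [ 98.3 -24.8  94.4] turn -16.6 eef [471.4 355.9 154.6] yaw 1.473 q6 -0.94 open 0.395 t 45.1 F [ 0.7 -0.3  0.7]
```

```bash
python3 -m pendant '[[35,-9,0,-6],[70,-18,5,-12],[98,-25,20,-16.6],[98,-25,40,-16.6],[98,-25,65,-16.6],[98,-25,85,-16.6],[98,-25,95,-16.6],[98,-25,95,-16.6]]'
python3 - <<'E'
from h import *
plan(456,456,-16,np.radians(101))
s=snap("scene","ac"); crop(s,(210,140,350,280),5,"pics/ac_c2.png")
E
```

```text
t: 46.1
eef_pos: [455.5, 455.4, 58.5]
tcp_rot: [-3.137, 0.002, 1.762]
ft_force: [-0.1, 1.1, 0.2]
opening: 0.4
tool shift [ 0.7  1.  74.5] turn -0.0 eef [455.5 455.4  58.5] yaw 1.762 q6 -1.08 open 0.4 t 46.1 F [-0.1  1.1  0.2]
```

View pics/ac_c2.png

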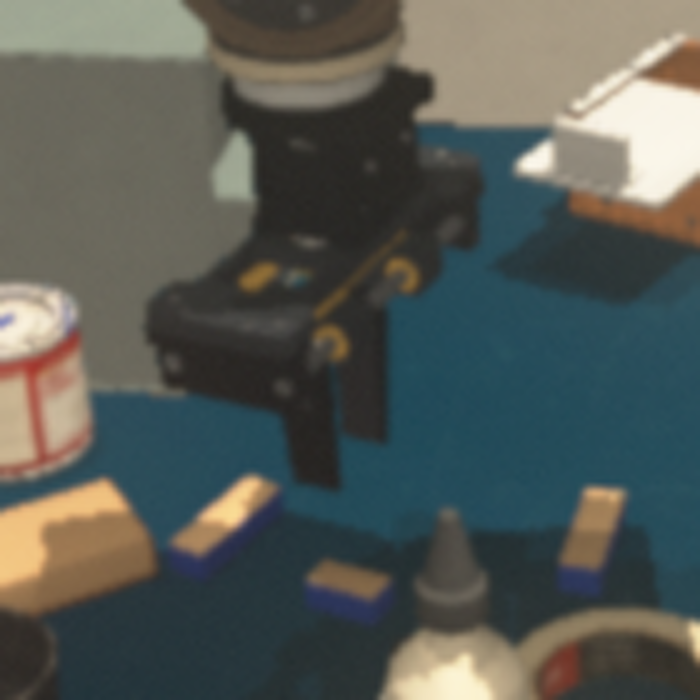

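```bash
python3 -m pendant '[[0.5,0.5,15,0],[0.5,1,30,0],[0.5,1,42,0],[0.5,1,52,0],[0.5,1,60,0],[0.5,1,66,0],[0.5,1,68,0],[0.5,1,68,0]]'; python3 -m pendant '[[0,0,2,0],[0,0,4,0],[0,0,6,0],[0,0,6,0]]'; python3 -m pendant '[[0,0,0,0],[0,0,0,0],[0,0,0,0],[0,0,0,0],[0,0,0,0]]' 1;  python3 -m pendant '[[0,0,-8,0],[0,0,-25,0],[0,0,-50,0],[0,0,-80,0],[0,0,-110,0],[0,0,-150,0],[0,0,-150,0]]'
python3 - <<'E'
from h import *
p=tow([32,13])[0]; print(p)
plan(p[0],p[1],140,0.071)
s=snap("scene","ad"); crop(s,(210,80,420,280),3.5,"pics/ad_c2.png")
E
```

```text
t: 47.15
eef_pos: [456.5, 456.2, -8.6]
tcp_rot: [-3.138, 0.001, 1.762]
ft_force: [0.4, -0.6, 0.2]
opening: 0.401
t: 47.65
eef_pos: [456.4, 456.2, -14.8]
tcp_rot: [-3.138, 0.002, 1.762]
ft_force: [0.8, 0.3, 0.9]
opening: 0.398
t: 48.28
eef_pos: [456.5, 456.2, -14.7]
tcp_rot: [-3.138, 0.002, 1.762]
ft_force: [1.0, -0.5, -0.3]
opening: 0.197
t: 49.15
eef_pos: [458.0, 457.5, 139.7]
tcp_rot: [3.139, -0.001, 1.762]
ft_force: [0.7, 0.1, -1.4]
opening: 0.2
[566.92970475 -39.79599005]
tool shift [-508.9   12.2   -1.1] turn -83.1 eef [458.  457.5 139.7] yaw 1.762 q6 -1.08 open 0.2 t 49.15 F [ 0.7  0.1 -1.4]
```

View pics/ad_c2.png

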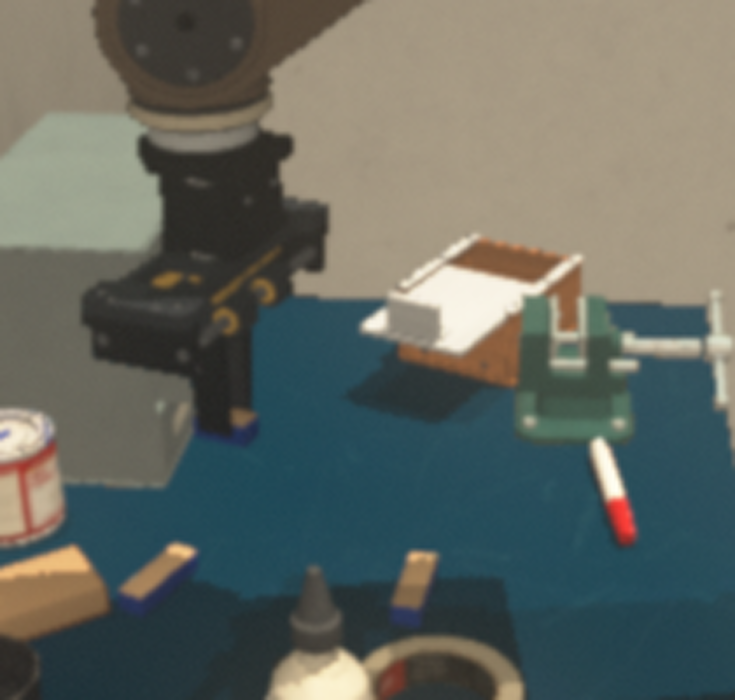

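```bash
python3 -m pendant '[[-50,1,-5,9],[-102,2,-15,19],[-155,4,-20,29],[-208,5,-20,39],[-260,6,-20,49],[-312,7,-20,59],[-364,9,-20,69],[-415,10,-20,79]]'
python3 - <<'E'
from h import *
p=tow([32,13])[0]
plan(p[0],p[1],45,0.071)
E
```

```text
t: 50.2
eef_pos: [545.9, 49.6, 156.9]
tcp_rot: [-3.141, 0.002, 0.378]
ft_force: [0.2, 0.9, 0.2]
opening: 0.194
tool shift [-13.2  91.  111.9] turn 17.6 eef [545.9  49.6 156.9] yaw 0.378 q6 -0.41 open 0.194 t 50.2 F [0.2 0.9 0.2]
```

```bash
python3 -m pendant '[[-5,40,0,9],[-10,75,0,17.6],[-13,91,10,17.6],[-13,91,35,17.6],[-13,91,60,17.6],[-13,91,85,17.6],[-13,91,105,17.6],[-13,91,110,17.6]]'; python3 -m pendant '[[0,0,0,0],[0,0,0,0]]'
python3 - <<'E'
from h import *
s=snap("scene","ae"); crop(s,(290,60,420,200),5,"pics/ae_c2.png")
p=tow([32,13])[0]
plan(p[0],p[1],30,0.071)
E
```

```text
t: 51.2
eef_pos: [565.9, -38.9, 45.1]
tcp_rot: [-3.141, 0.005, 0.074]
ft_force: [0.3, -0.1, 0.1]
opening: 0.197
t: 51.45
eef_pos: [566.0, -38.7, 45.5]
tcp_rot: [-3.141, 0.005, 0.075]
ft_force: [-0.3, -0.7, 0.6]
opening: 0.195
tool shift [ 0.8  1.1 15.7] turn 0.2 eef [566.2 -38.8  45.7] yaw 0.075 q6 -0.26 open 0.197 t 51.5 F [-0.6 -0.1 -0.7]
```

View pics/ae_c2.png

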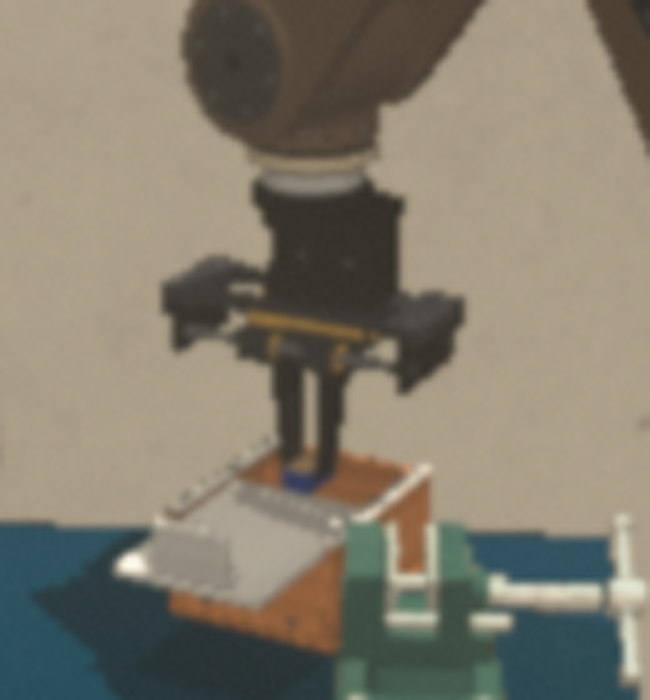

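```bash
python3 -m pendant '[[0.5,1,5,0],[0.5,1,10,0],[0.5,1,15,0],[0.5,1,20,0],[0.5,1,20,0]]'; python3 -m pendant '[[0,0,0,0],[0,0,0,0],[0,0,0,0],[0,0,0,0]]' 0.67; python3 -m pendant '[[0,0,-15,0],[0,0,-35,0],[0,0,-65,0],[0,0,-100,0],[0,0,-140,0],[0,0,-140,0]]'
python3 - <<'E'
from h import *
plan(420,-250,180,0.071)
E
```

```text
t: 52.12
eef_pos: [566.4, -39.7, 25.2]
tcp_rot: [-3.141, 0.005, 0.075]
ft_force: [-0.1, 0.2, 0.2]
opening: 0.198
t: 52.62
eef_pos: [566.5, -39.7, 25.2]
tcp_rot: [-3.141, 0.005, 0.075]
ft_force: [-0.0, 1.1, -0.3]
opening: 0.331
t: 53.38
eef_pos: [568.4, -40.0, 169.0]
tcp_rot: [3.141, -0.001, 0.075]
ft_force: [-0.0, -0.5, 0.5]
opening: 0.331
tool shift [-163.7  198.3  -11. ] turn 0.2 eef [568.4 -40.  169. ] yaw 0.075 q6 -0.26 open 0.331 t 53.38 F [-0.  -0.5  0.5]
```

Move clear to see everything before closing.

```bash
python3 -m pendant '[[-32,40,0,0],[-64,80,0,0],[-96,118,0,0],[-128,156,0,0],[-160,194,0,0],[-160,198,0,0]]'
python3 - <<'E'
from h import *
t=snap("top","af");s=snap("scene","af"); crop(t,(360,120,450,195),8,"pics/af_c1.png")
blocks(t,(240,140,345,262))
for q in (t,s):
    for d in vision.find_in(q,"short_1"): print(round(d["confidence"],2),np.round(np.array(q["R"]).T@(np.array(d["at"])-np.array(q["t"])),1))
plan(541.3,127.9,180,-1.5)
E
```

```text
t: 54.12
eef_pos: [421.9, -251.1, 168.9]
tcp_rot: [3.141, -0.0, 0.071]
ft_force: [0.4, -0.5, 0.4]
opening: 0.327
c 299 217  size 27 x 18  long axis 1 deg  px 342 248
c 306 458  size 105 x 98  long axis -89 deg  px 257 246
c 384 358  size 70 x 26  long axis -67 deg  px 292 218
c 385 501  size 54 x 20  long axis -40 deg  px 244 217
c 541 449  size 71 x 27  long axis -83 deg  px 263 163
c 579 490  size 59 x 54  long axis 1 deg  px 247 148
0.45 [563.4 -34.5  38.7]
0.44 [540.7 -43.3  35.1]
tool shift [ 145.4 -366.7  -11.1] turn -89.7 eef [ 424.  -248.7  168.9] yaw 0.076 q6 -0.74 open 0.332 t 54.33 F [-0.4  0.1 -0.3]
```

View pics/af_c1.png

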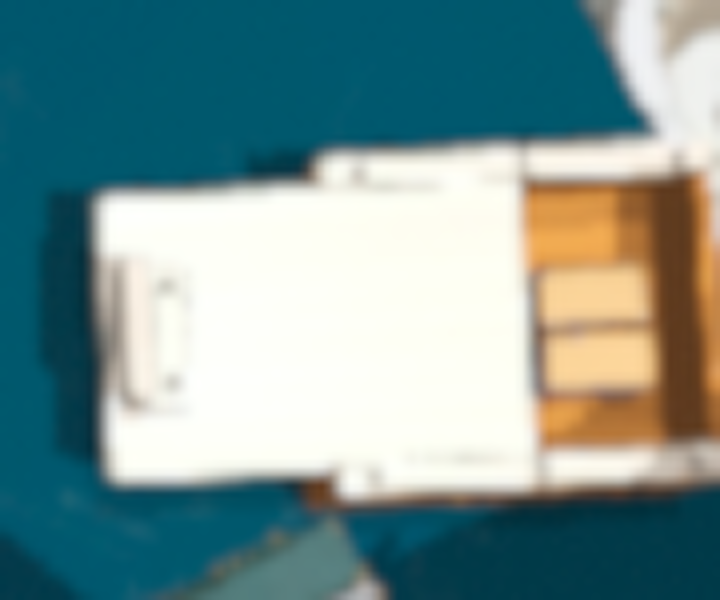

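View pics/af_top.png

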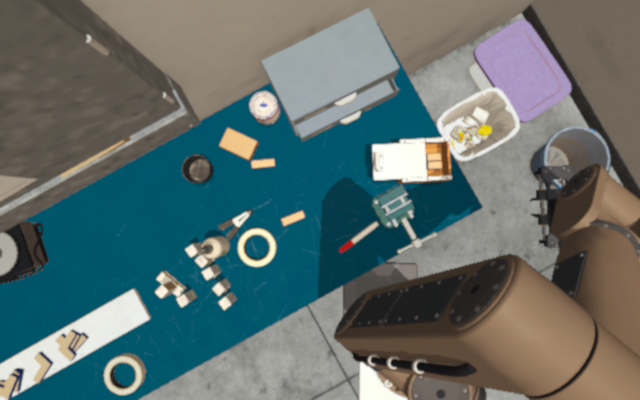

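Shutter still at the line, with two neat stacks of two shorts at about (597,295) and (600,360), and none left on the bench. Longs and sander haven't moved. Next I'll regrip the tab and push it shut.

```bash
python3 -m pendant '[[18,-45,-5,-10],[36,-90,-10,-20],[54,-136,-10,-30],[72,-182,-10,-40],[90,-228,-10,-50],[108,-274,-10,-60],[126,-320,-10,-70],[145,-367,-10,-80]]' 0.4
python3 - <<'E'
from h import *
plan(541.3,127.5,90,-1.5)
E
```

```text
t: 55.32
eef_pos: [540.7, 131.3, 178.8]
tcp_rot: [3.141, 0.0, 1.48]
ft_force: [0.3, -1.0, -0.6]
opening: 0.6
tool shift [-3.7  0.8 88.8] turn -9.3 eef [540.7 131.3 178.8] yaw 1.48 q6 -1.36 open 0.6 t 55.33 F [ 0.3 -1.  -0.6]
```

```bash
python3 -m pendant '[[-4,1,15,-9.3],[-4,1,35,-9.3],[-4,1,55,-9.3],[-4,1,75,-9.3],[-4,1,88,-9.3],[-4,1,88,-9.3]]'
python3 - <<'E'
from h import *
plan(541.3,127.3,57,-1.5)
s=snap("scene","ag"); crop(s,(280,60,420,190),6,"pics/ag_c2.png")
E
```

```text
t: 56.08
eef_pos: [540.9, 127.9, 90.1]
tcp_rot: [-3.141, 0.0, 1.643]
ft_force: [0.2, -0.5, 0.6]
opening: 0.597
tool shift [-0.6  0.4 33.1] turn 0.1 eef [540.9 127.9  90.1] yaw 1.643 q6 -1.53 open 0.597 t 56.08 F [ 0.2 -0.5  0.6]
```

View pics/ag_c2.png

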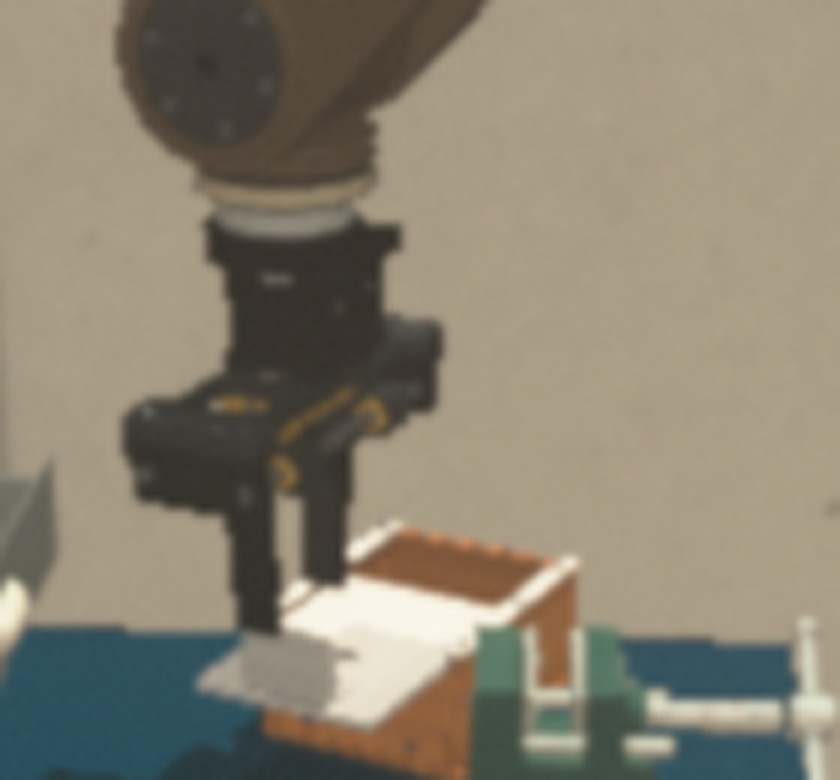

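Lined up (tab (290,670), fingers (258,630)/(325,580)). Down 33 and grip, then push in tool −x (toward bin +x at this yaw).

```bash
python3 -m pendant '[[0,0,8,0],[0,0,16,0],[0,0,24,0],[0,0,30,0],[0,0,33,0],[0,0,33,0]]'; python3 -m pendant '[[0,0,0,0],[0,0,0,0],[0,0,0,0],[0,0,0,0],[0,0,0,0],[0,0,0,0],[0,0,0,0]]' 1
```

```text
t: 56.88
eef_pos: [541.4, 127.7, 57.7]
tcp_rot: [3.142, 0.0, 1.643]
ft_force: [0.3, 0.2, -0.7]
opening: 0.602
t: 57.75
eef_pos: [541.3, 127.6, 57.7]
tcp_rot: [-3.142, 0.0, 1.642]
ft_force: [-0.4, -1.5, -0.1]
opening: 0.102
```

```bash
python3 -m pendant '[[-4,0,0,0],[-10,0,0,0],[-17,0,0,0],[-24,0,0,0],[-31,0,0,0],[-38,0,0,0],[-45,0,0,0],[-50,0,0,0]]'; python3 -m pendant '[[-2,0,0,0],[-4,0,0,0],[-5,0,0,0],[-5,0,0,0]]';  python3 -m pendant '[[-1,0,0,0],[-2,0,0,0],[-3,0,0,0],[-3,0,0,0]]'
```

```text
t: 58.75
eef_pos: [544.6, 78.6, 57.7]
tcp_rot: [-3.141, -0.001, 1.642]
ft_force: [-1.2, 9.3, 0.6]
opening: 0.103
t: 59.25
eef_pos: [544.9, 74.5, 57.7]
tcp_rot: [-3.141, -0.002, 1.642]
ft_force: [-0.2, 7.3, 1.0]
opening: 0.104
t: 59.75
eef_pos: [545.0, 72.4, 57.7]
tcp_rot: [-3.141, -0.004, 1.641]
ft_force: [0.7, 8.7, -0.1]
opening: 0.101
```

Initial y was 68.5; creep to the stop.

```bash
python3 -m pendant '[[-1,0,0,0],[-2,0,0,0],[-3,0,0,0],[-3,0,0,0]]';  python3 -m pendant '[[-1,0,0,0],[-2,0,0,0],[-2.5,0,0,0],[-2.5,0,0,0]]'
```

```text
t: 60.25
eef_pos: [545.2, 70.3, 57.7]
tcp_rot: [-3.142, -0.005, 1.641]
ft_force: [-0.4, 8.3, 0.3]
opening: 0.104
t: 60.75
eef_pos: [545.3, 68.8, 57.7]
tcp_rot: [3.142, -0.006, 1.641]
ft_force: [0.5, 9.1, 0.1]
opening: 0.109
```

```bash
python3 -m pendant '[[-0.5,0,0,0],[-1,0,0,0],[-1.5,0,0,0],[-1.5,0,0,0]]'
```

```text
t: 61.25
eef_pos: [545.3, 68.1, 57.7]
tcp_rot: [3.141, -0.007, 1.641]
ft_force: [0.3, 8.5, -0.3]
opening: 0.108
```

```bash
python3 -m pendant '[[-1,0,0,0],[-2,0,0,0],[-2.5,0,0,0],[-2.5,0,0,0]]'; python3 -m pendant '[[-1,0,0,0],[-2,0,0,0],[-2.5,0,0,0],[-2.5,0,0,0]]'
```

```text
t: 61.75
eef_pos: [545.4, 67.0, 57.7]
tcp_rot: [3.141, -0.009, 1.641]
ft_force: [0.1, 14.3, 0.1]
opening: 0.102
t: 62.25
eef_pos: [545.4, 67.0, 57.7]
tcp_rot: [3.141, -0.012, 1.641]
ft_force: [-0.3, 23.1, -0.2]
opening: 0.102
```

Hard stop reached (force 9→23 N with no motion). The stop is at y≈67, which makes the earlier opening about 60 mm. Release and retreat.

```bash
python3 -m pendant '[[-0,0,0,0],[0,0,0,0],[0,0,0,0],[0,0,0,0],[0,0,0,0]]' 0.5; python3 -m pendant '[[0,0,-15,0],[0,0,-40,0],[0,0,-80,0],[0,0,-120,0],[0,0,-120,0]]'; python3 -m pendant '[[30,30,0,0],[60,60,0,0],[100,60,0,0],[150,60,0,0],[200,60,0,0],[250,60,0,0],[250,60,0,0]]'
python3 - <<'E'
from h import *
t=snap("top","ah");s=snap("scene","ah"); crop(t,(370,120,460,195),8,"pics/ah_c1.png"); crop(s,(300,130,400,200),7,"pics/ah_c2.png")
plan(0,0,0)
E
```

```text
t: 62.88
eef_pos: [545.4, 66.8, 57.7]
tcp_rot: [3.141, -0.012, 1.64]
ft_force: [0.3, -0.8, 0.2]
opening: 0.494
t: 63.5
eef_pos: [546.7, 65.4, 181.5]
tcp_rot: [3.135, -0.011, 1.64]
ft_force: [0.3, 1.2, -0.2]
opening: 0.498
t: 64.38
eef_pos: [588.0, 321.9, 183.8]
tcp_rot: [3.136, -0.011, 1.644]
ft_force: [-0.4, -0.5, 0.1]
opening: 0.504
tool shift [-278.6 -610.7  177.7] turn -0.0 eef [588.6 319.  184. ] yaw 1.641 q6 -1.25 open 0.497 t 64.47 F [ 0.4 -0.5  0.6]
```

View pics/ah_c1.png

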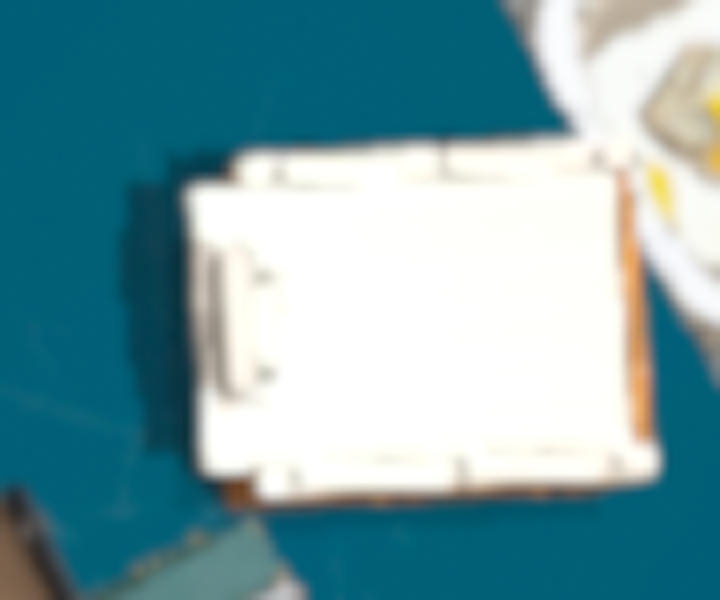

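View pics/ah_scene.png

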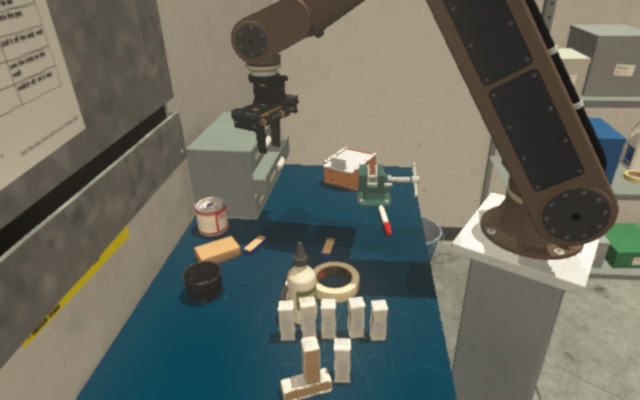

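The shutter is shut (only the end wall strip shows, at (637,310)). The bench holds just the two long bars and the sander, and the gripper is free in the air with about 0 N on it.

```bash
python3 -m pendant '[[0,0,0,0],[0,0,0,0],[0,0,0,0]]'; python3 -c "
from cell import job
print(job.job_done())"
```

```text
t: 64.85
eef_pos: [588.9, 318.3, 184.1]
tcp_rot: [3.136, -0.01, 1.64]
ft_force: [-0.1, -1.0, -0.3]
opening: 0.499
the job is handed in; nothing more can be done
None
```

I handed the job in at t ≈ 65 s of the 210 s allowed; no verdict came back.

- **Shutter opening:** I pulled it by the tab to the scribed line and let go. The top camera put it about 1–2 mm short of the line, around 58.5–59 mm open. Arm travel measured from the closed stop gave about 60 mm. I left it there because both are close to the target.
- **Spacers:** Four short spacers were present. All four went into the end compartment in two stacks of two, and the picture before closing showed none left on the bench. No spacer was knocked aside and the grip never slackened.
- **Closing:** I pushed the shutter until it stopped dead, with the force rising from 9 to 23 N and no further movement, then released it. The last picture shows it shut, with the gripper clear and about 0 N on it.
- **Bystanders:** In the last pictures the two long bars and the sanding block were where they started.

**Disagreement:** The reported tool height read about 20–25 mm lower than the fingertips really were. My first attempt to grip the tab therefore closed just above it without touching anything. After that I set heights from the pictures and by lowering in small steps while watching the force.

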